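# Turn the ceramic disc over for inspection with the spatula

### The job

Take the spatula from its cradle and, with its blade alone, turn the ceramic disc over: work the blade gently under it, using the step of the turning nest as the stop, and tip it over the step so that it comes to lie flat, hollow face down, on the raised landing. Push and press only lightly (no more than about 1 kg of force on the disc or the nest), never touch the disc with the gripper or throw it, leave the other things alone, and put the spatula back in its cradle at the end.

Things in the scene. Friction and masses are not known exactly. Their poses are not given: they have to be found in the camera images.
- disc_center (a point): centre of a loose white ceramic disc, 64 mm across, 8 mm thick, about 0.1 kg. Its z axis points out of the face with a shallow round hollow (44 mm across), which starts up. It starts lying on the nest's low seat, 0 to 6 mm clear of the step
- nest_seat (a point): point on the low seat of the fixed aluminium turning nest, at the foot of its step, half-way along it. x along the step (roughly away from the robot), y from the step out over the low seat (roughly to the robot's left), z up. The seat is flat, 120 mm along x, 115 mm along y; the step is upright, 10 mm high
- spatula_grip (a point): middle of the spatula's handle, the place to hold it: black square bar 14 x 14 mm, along x from -72 to +70 mm; whole tool 0.15 kg. x along the handle to the blade (in the cradle roughly away from the robot), z up while it lies in the cradle; the sleeve's front end is 87 mm ahead
- rest_seat (a point): where the middle of the handle belongs in the fixed cradle, 90 mm above the bench; x along the handle towards the blade end, z up. Two posts, 10 mm thick, at 52 mm before and behind, carry the handle in notches open at the top, 22 mm wide, whose floor is 7 mm below this point and whose cheeks end 7 mm above it
- dish_center (a point): bystander: glass dish 84 mm across, 18 mm high; its centre
- beaker_center (a point): bystander: glass beaker 68 mm across, 90 mm high; its centre
- wells_center (a point): bystander: flat multi-well plate with lid 85 x 127 x 15 mm; its centre
- disc: the disc; origin at the centre of its plain face, z towards the hollow face. Both rims are bevelled: flat faces 56 mm across, each bevel 3 mm high and 4 mm wide, leaving a 2 mm upright band between
- spatula: the spatula; origin at spatula_grip, same axes. 78 mm ahead a round neck drops to a flat steel blade 75 mm long (x 72 to 147), 50 wide, 1.6 thick, canted 45 deg about the handle's axis: lower long edge (goes under the disc) at y -17.7, z -62 mm, other at y +17.7, z -26.6. The neck is clamped firmly in a sleeve up to 10 mm above or below these heights, a different and unmeasured setting each time
- nest: the nest; origin 12 mm below nest_seat, same axes. Beyond the step (-y) lies the flat raised landing, 10 mm above the seat, 115 mm deep to a 6 mm high, 5 mm thick end rim. It stands on levelling feet, its seat 12 to 18 mm above the bench
- rest: the cradle; origin on the bench, 90 mm below rest_seat, same axes

How it is judged (in metres and radians):
On the way, in this order (a step that is already met when the one before it is completed fails the run):
1. the spatula is taken out of its cradle (distance of spatula_grip from where it was at the start of the episode above 0.05 m and contact force between spatula and rest below 0.05 N), for 0.2 s.
2. the blade has lifted one side of the disc (tilted 0.4 to 1.5 rad, touching the blade) (angle between disc's own z axis and vertical between 0.4 and 1.5 rad and contact force between spatula and disc above 0.05 N), for 0.02 s.
3. the disc lies turned over on the raised landing (angle between disc's own z axis and vertical above 3.04 rad and y of disc_center in the frame of nest_seat below -0.005 m and linear speed of disc below 0.02 m/s), for 0.2 s.
At the end, for the whole second after the job is handed in: Disc at rest, hollow face down and flat (0.1 rad), on the raised landing, its centre 5 to 90 mm beyond the step and within 55 mm of the nest's middle along it; spatula at rest in its cradle's notches, within 20 mm (4 mm in height) of its place, level (0.15 rad), same way round (0.2 rad) (angle between disc's own z axis and vertical above 3.04 rad and y of disc_center in the frame of nest_seat between -0.09 and -0.005 m and x of disc_center in the frame of nest_seat between -0.055 and 0.055 m and z of disc_center in the frame of nest_seat between 0.01 and 0.018 m and linear speed of each of disc, spatula below 0.01 m/s and horizontal distance between spatula_grip and rest_seat below 0.02 m and z of spatula_grip in the frame of rest_seat between -0.004 and 0.004 m and angle between spatula's own z axis and vertical below 0.15 rad and angle between the x axis of spatula and the x axis of rest_seat, either way round below 0.2 rad); the robot touches nothing.
It fails at once if the gripper or arm touched the disc (contact force between any of the fingers, the arm and disc above 0.3 N).
It fails at once if the blade pushed or struck the disc with more than 10 N (contact force between spatula and disc above 10 N).
It fails at once if the spatula was pressed on the nest with more than 10 N (contact force between spatula and nest above 10 N).
It fails at once if the disc was thrown or lifted high (centre more than 80 mm above the seat) or fell off the nest (z of disc_center in the frame of nest_seat above 0.08 m or z of disc_center in the frame of nest_seat below -0.003 m).
It fails at once if a bystander was moved by more than 15 mm (distance of any of dish_center, beaker_center, wells_center from where it was at the start of the episode above 0.015 m).
It also fails if it takes over 54 s, if anything falls off the work surface, if the arm or the gripper's body presses on something with over 40 N, if the wrist force passes 120 N, or if a joint passes its speed limit or range.

### The arm

A 6-joint arm with a two-finger parallel gripper is mounted at the origin on the work surface. World frame = base frame: x ahead of the robot, y to its left, z up, the work surface at z = 0. Lengths are in m, angles in degrees, forces in N, time in s.
With the tool pointing down it reaches from about 0.275 to 0.825 m from the base axis. Payload 5.2 kg.
Tool frame: the origin (TCP) lies at the very end of the fingers, on their centre line; the grasp point (between the pads) lies 19 mm behind it; z points along the fingers, y is the direction in which the jaws open and shut (so a half turn about z gives the same grasp; the last joint's range is limited). The gripper opens to 93 mm and grips with 3 to 60 N. Pads are 15 mm wide; open, the fingers measure 128 mm over their backs; the gripper's body (75 mm by 188 mm) begins 65 mm behind the grasp point.
Start: joints at [-87.88, 14.817, 87.949, -0, 77.235, -11.62], TCP at [0.131, -0.534, 0.219] pointing down, gripper open.
Joint ranges: [-179.93, 179.93], [-52.35, 119.4], [10.71, 147.94], [-69.91, 249.91], [12.55, 155.21], [-178.61, 178.61]. Speed limits (degrees/s): [147.25, 147.25, 180, 180, 180, 180].

### API

Orientations are given as [roll, pitch, yaw] about the fixed x, y, z axes, in that order (R = Rz(yaw) Ry(pitch) Rx(roll)).
In Python, from station import r gives the robot as it stands.
- The arm moves only by the shell command python3 -m creep 'ROWS' [FORCE]. ROWS is JSON, a list that holds one entry, the list of rows, each a list of 7 numbers: the shift along the world's x, y, z in mm, then the turn, a rotation vector about the world's x, y, z in rad, then the opening, from -1 (shut) to 1 (fully open), so that 0 is half open. A call has 1 to 5 rows; each row shifts and turns the pose as measured when the row begins; what a row does not reach is not made up. A row lasts 1/12 s, in which the tool goes at most 41.7 mm and 7.16 degrees, less where a joint would pass 70% of its speed; a pose out of reach is approached as far as the arm can. A call is refused whole if a number of a shift passes 41.7 or a number of a turn 0.125, either way. A call with a gripper value outside its range is refused whole. The fingers move at their own pace and stop on an object; FORCE is the grip in N (left out, the last holds). Time passes only in rows, so rows that do not move let the fingers close. It gives the time, the measured TCP pose, the force and the opening at its end, in the units of the state.
- r.sense(): the state, without advancing time (a new reading comes with each control period).
- r.get_image(name): name is "scene" or "top" or "wrist"; returns a dict with "img" (420x560x3 uint8, red, green, blue), "z_map" (420x560 float32, m along the optical axis (not along the pixel's ray), 0 where there is no reading), "fx", "fy", "cx", "cy" (pixels), "dist" ([k1, k2, p1, p2, k3] as OpenCV has them; the pictures are not rectified), "R" (3x3) and "t" (3): a world point X has camera coordinates R X + t. Camera axes: x right, y down, z forward; pixel columns grow to the right and rows downward; lengths in m; the calibration is good to about 2 mm. A picture is of the moment at which its call begins.
- r.job_done(): hands the job in, once; it reports no verdict.
The state is a dict: "clock": time; "joint_positions": joint angles; "joint_velocities": joint speeds; "joint_torque": joint torques, N m; "eef_pos": TCP position; "tool_rot": TCP orientation; "ft_force": force on the tool from outside, world axes, zero at the start; "wrist_torque": the same for the moment, N m; "opening": finger opening in m.
Only numpy, scipy, OpenCV 4.12 (cv2) and the standard library are available. Lean on these libraries where they do the work, as an engineer would, in place of code of your own. Each camera call takes 0.05 s, during which the arm holds its last target.

## Working session

There is one attempt and no reset: what is moved stays moved. The work goes in short steps, Python scripts to look and compute and a shell command to move; the robot and the scene stay as the last step left them, time stands still between calls to the robot, and variables do not carry over. Pictures are saved under pics/ and viewed, and the job is handed in when it is done.

I'll start with the state and pictures from all three cameras.

```bash
ls; mkdir -p pics; python3 - <<'E'
from station import r
import cv2,pickle
s=r.sense(); print(s)
for n in ["scene","top","wrist"]:
    d=r.get_image(n); pickle.dump(d,open(f"pics/{n}0.pkl","wb"))
    cv2.imwrite(f"pics/{n}0.png",d["img"][:,:,::-1])
    print(n,d["fx"],d["fy"],d["cx"],d["cy"],d["dist"],d["R"],d["t"])
E
```

```text
pics
{'clock': 0.0, 'joint_positions': array([-8.78826419e+01,  1.48575441e+01,  8.80092577e+01, -1.38018282e-03,
        7.72331201e+01, -1.16223845e+01]), 'joint_velocities': array([-0.05512909,  0.04022248,  0.01169568, -0.10757086,  0.02827305,
        0.05603997]), 'joint_torque': array([-3.30630479e-03, -4.37311149e+01, -2.84007239e+01,  7.13832560e-02,
        4.15654248e-02, -1.66099758e-04]), 'eef_pos': array([ 0.13059993, -0.53372863,  0.21784655]), 'tool_rot': array([-1.79901856e+02, -1.88123737e-02,  1.37400326e+01]), 'ft_force': array([ 0.22835879, -0.68977015, -0.10283846]), 'wrist_torque': array([-0.03540829,  0.0143603 ,  0.00972593]), 'opening': 0.09317378486525851}
scene 443.0920618972453 443.0920618972453 275.08812838114613 204.25516605396382 [-0.10727787  0.          0.          0.          0.        ] [[ 0.13974506  0.99012498 -0.01112828]
 [ 0.84685096 -0.12533256 -0.51685124]
 [-0.51314206  0.06280342 -0.85600289]] [-0.05536244 -0.50418756  1.40570281]
top 441.4232817046192 441.4232817046192 276.13205675055144 214.12248338917325 [0.00263059 0.         0.         0.         0.        ] [[-2.28786009e-02 -9.99733034e-01 -3.22951065e-03]
 [-9.91732042e-01  2.31032678e-02 -1.26229142e-01]
 [ 1.26270055e-01  3.14863035e-04 -9.91995854e-01]] [-0.00810695  0.62646566  1.02096536]
wrist 319.60380004029065 319.60380004029065 277.8531830289516 210.1034758245631 [-0.05177815  0.          0.          0.          0.        ] [[ 2.37020719e-01 -9.71504203e-01 -8.72796563e-04]
 [-9.37284412e-01 -2.28908175e-01  2.62866847e-01]
 [-2.55576037e-01 -6.14868304e-02 -9.64831726e-01]] [-0.54883741 -0.03024572  0.38934723]
```

View pics/scene0.png

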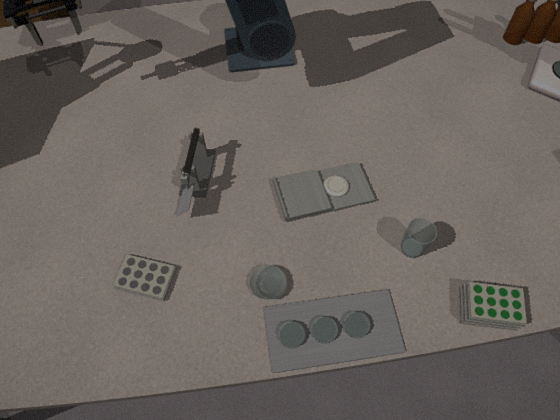

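View pics/top0.png

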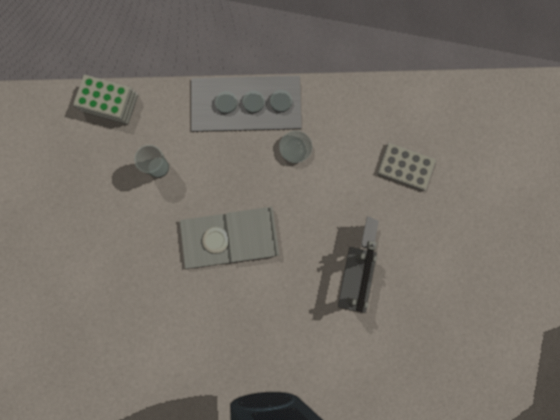

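View pics/wrist0.png

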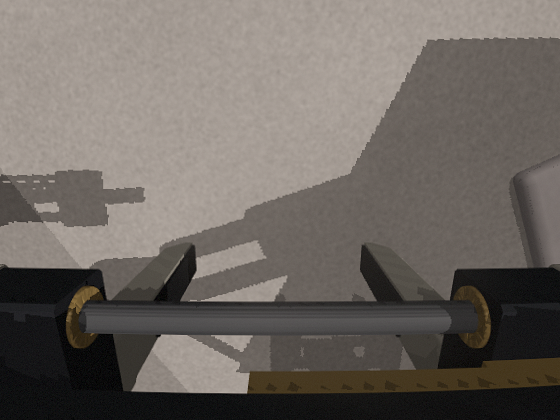

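The scene camera shows the cradle and spatula at about (192,165), the blade at (184,200), the nest at (325,190) and the disc at (337,186). In the top view the handle runs (371,250) to (362,310), the nest spans (180..275, 210..268) and the disc is at (215,240). The wrist camera shows only bench. Next I'll write helpers and zoom in.

```bash
cat > h.py <<'E'
import numpy as np,cv2,pickle
def load(n): return pickle.load(open(f"pics/{n}.pkl","rb"))
def grab(name,save):
    from station import r
    d=r.get_image(name); pickle.dump(d,open(f"pics/{save}.pkl","wb")); cv2.imwrite(f"pics/{save}.png",d["img"][:,:,::-1]); return d
def K(d): return np.array([[d["fx"],0,d["cx"]],[0,d["fy"],d["cy"]],[0,0,1.]])
def rays(d,px):
    px=np.asarray(px,float).reshape(-1,1,2)
    u=cv2.undistortPoints(px,K(d),np.asarray(d["dist"],float)).reshape(-1,2)
    R=np.asarray(d["R"]);t=np.asarray(d["t"])
    return -R.T@t,(np.c_[u,np.ones(len(u))])@R
def onz(d,px,z):
    c,v=rays(d,px); return c+v*((z-c[2])/v[:,2])[:,None]
def depth(d,px):
    c,v=rays(d,px); p=np.asarray(px).reshape(-1,2).round().astype(int)
    return c+v*d["z_map"][p[:,1],p[:,0]][:,None]
def cloud(d):
    H,W=d["z_map"].shape; g=np.stack(np.meshgrid(np.arange(W),np.arange(H)),-1).reshape(-1,2)
    c,v=rays(d,g); z=d["z_map"].reshape(-1,1); P=c+v*z; P[z[:,0]==0]=np.nan
    return P.reshape(H,W,3)
def tri(d1,p1,d2,p2):
    c1,v1=rays(d1,[p1]);c2,v2=rays(d2,[p2]);v1=v1[0]/np.linalg.norm(v1);v2=v2[0]/np.linalg.norm(v2)
    A=np.stack([v1,-v2],1);s=np.linalg.lstsq(A,c2-c1,rcond=None)[0]
    a=c1+s[0]*v1;b=c2+s[1]*v2; return (a+b)/2,np.linalg.norm(a-b)
def proj(d,X):
    rv=cv2.Rodrigues(np.asarray(d["R"]))[0]
    return cv2.projectPoints(np.asarray(X,float).reshape(-1,1,3),rv,np.asarray(d["t"],float),K(d),np.asarray(d["dist"],float))[0].reshape(-1,2)
def crop(d,x0,y0,x1,y1,k,name,gain=1.8):
    im=cv2.resize(d["img"][y0:y1,x0:x1,::-1],None,fx=k,fy=k,interpolation=cv2.INTER_CUBIC)
    cv2.imwrite(f"pics/{name}.png",np.clip(im.astype(float)*gain,0,255).astype(np.uint8))
E
python3 - <<'E'
from h import *
t=load("top0");s=load("scene0")
crop(t,160,190,400,340,3,"topc");crop(s,160,110,390,230,3,"scenec")
P=cloud(t);np.set_printoptions(precision=4,suppress=True)
for p in [(300,330),(215,240),(200,255),(255,240),(292,150),(150,155),(405,165),(367,280),(368,255),(350,290),(371,225)]: print(p,P[p[1],p[0]])
E
```

```text
(300, 330) [ 0.348  -0.0737 -0.0008]
(215, 240) [0.5688 0.1276 0.0187]
(200, 255) [0.5334 0.1647 0.0158]
(255, 240) [0.5663 0.0301 0.0219]
(292, 150) [ 0.7935 -0.0665  0.003 ]
(150, 155) [0.7805 0.2841 0.0344]
(405, 165) [ 0.7448 -0.346   0.0162]
(367, 280) [ 0.4662 -0.2216  0.0969]
(368, 255) [ 0.5216 -0.2263  0.098 ]
(350, 290) [ 0.4408 -0.1972  0.0072]
(371, 225) [ 0.5939 -0.2474  0.0471]
```

View pics/topc.png

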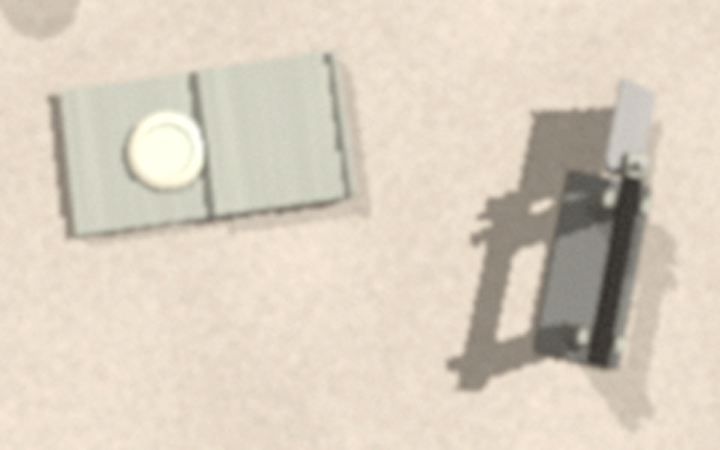

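View pics/scenec.png

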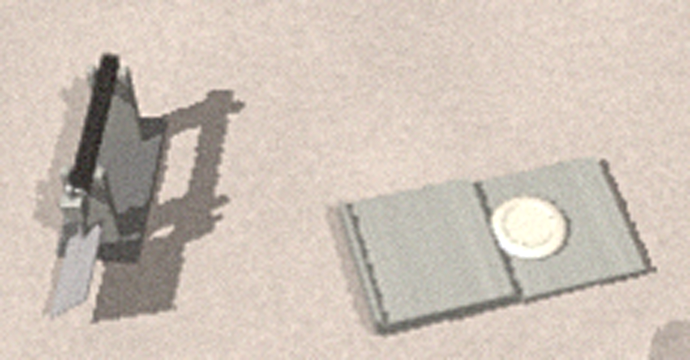

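The zoomed views show the handle, blade, both cradle posts, the step line and the disc clearly. Next I'll measure the handle, step and disc from masks, casting rays in both views.

```bash
python3 - <<'E'
from h import *
np.set_printoptions(precision=4,suppress=True)
for n,box in (("top0",(340,210,385,320)),("scene0",(165,120,215,220))):
    d=load(n);im=d["img"].astype(int);P=cloud(d)
    v=im.max(2);x0,y0,x1,y1=box
    m=np.zeros(v.shape,np.uint8);m[y0:y1,x0:x1]=(v[y0:y1,x0:x1]<38)
    nn,l,st,c=cv2.connectedComponentsWithStats(m);k=1+st[1:,4].argmax();m=l==k
    print(n,st[k])
    ys,xs=np.nonzero(m);px=np.c_[xs,ys];
    r_=cv2.minAreaRect(px.astype(np.float32));print(r_)
    q=P[m];q=q[np.isfinite(q[:,2])&(q[:,2]>0.08)];print("z pct",np.percentile(q[:,2],[5,25,50,75,95]))
    c0=q.mean(0);u=np.linalg.svd(q[:,:]-c0)[2][0];s=(q-c0)@u;print("axis",u,"c",c0,"ends",c0+u*s.min(),c0+u*s.max(),"len",np.ptp(s))
    # ray onto top plane z=.097
    bx=cv2.boxPoints(r_);e=np.array([(bx[0]+bx[1])/2,(bx[1]+bx[2])/2,(bx[2]+bx[3])/2,(bx[3]+bx[0])/2]);print(onz(d,e,.097))
    # disc
    x0,y0,x1,y1=(195,220,235,262) if n=="top0" else (318,172,354,202)
    m=np.zeros(v.shape,np.uint8);print("disc v",im[(y0+y1)//2,(x0+x1)//2],im[y0+2,x0+2])
    m[y0:y1,x0:x1]=(im.min(2)[y0:y1,x0:x1]>im[y0:y1,x0:x1].min(2).max()*.75)
    nn,l,st,c=cv2.connectedComponentsWithStats(m);k=1+st[1:,4].argmax();m=(l==k).astype(np.uint8)
    cs=cv2.findContours(m,0,2)[0][0];el=cv2.fitEllipse(cs);print("ell",el,onz(d,[el[0]],.025)) 
    q=P[(m>0)];print("disc z",np.nanpercentile(q[:,2],[5,25,50,75,95]),np.nanmean(q,0))
E
```

```text
top0 [357 250  15  61 293]
((363.50799560546875, 279.90374755859375), (6.677736282348633, 61.18769454956055), 11.070201873779297)
z pct [0.0929 0.095  0.0962 0.0977 0.0993]
axis [-0.9725  0.233   0.0016] c [ 0.4666 -0.2156  0.0961] ends [ 0.5329 -0.2314  0.096 ] [ 0.4009 -0.1998  0.0962] len 0.13566972966865623
[[ 0.4682 -0.2066  0.097 ]
 [ 0.533  -0.2302  0.097 ]
 [ 0.465  -0.221   0.097 ]
 [ 0.4013 -0.1977  0.097 ]]
disc v [144 146 132] [117 116 108]
ell ((213.2409210205078, 239.4123077392578), (29.224918365478516, 45.69621658325195), 173.0088653564453) [[0.5699 0.131  0.025 ]]
disc z [0.0098 0.0121 0.0146 0.019  0.0219] [0.5687 0.1396 0.0154]
scene0 [184 129  15  45 210]
((191.24264526367188, 150.46885681152344), (6.527620792388916, 44.8917121887207), 13.240520477294922)
z pct [0.0893 0.095  0.0966 0.0976 0.0995]
axis [ 0.9736 -0.2281  0.001 ] c [ 0.4685 -0.2141  0.0959] ends [ 0.402  -0.1985  0.0958] [ 0.5319 -0.2289  0.096 ] len 0.13341823156137222
[[ 0.4653 -0.2221  0.097 ]
 [ 0.401  -0.199   0.097 ]
 [ 0.4723 -0.2069  0.097 ]
 [ 0.5321 -0.2291  0.097 ]]
disc v [142 138 128] [67 65 65]
ell ((335.4992980957031, 185.40077209472656), (19.7982120513916, 22.91238784790039), 105.58270263671875) [[0.5741 0.1266 0.025 ]]
disc z [0.0168 0.0188 0.0202 0.0213 0.0231] [0.5709 0.1279 0.02  ]
```

The handle top is at z=0.097 in both views (centre 0.090, as stated). The grip point is near (0.470,-0.215) with yaw about -13.3°. I'll move above it.

```bash
python3 -m creep '[[[28,27,2,0,0,-0.118,1],[28,27,2,0,0,-0.118,1],[28,27,2,0,0,-0.118,1],[28,27,2,0,0,-0.118,1],[28,27,2,0,0,0,1]]]' 40; python3 -m creep '[[[28,27,2,0,0,0,1],[28,27,2,0,0,0,1],[28,27,2,0,0,0,1],[28,27,2,0,0,0,1],[28,27,2,0,0,0,1]]]'
```

```text
clock: 0.57
eef_pos: [0.2659, -0.4012, 0.2249]
tool_rot: [-179.8, 0.2, -14.4]
ft_force: [0.7, -0.8, -0.4]
opening: 0.093
clock: 0.98
eef_pos: [0.4102, -0.2577, 0.2347]
tool_rot: [-179.7, 0.2, -14.6]
ft_force: [0.5, -0.0, 0.9]
opening: 0.0928
```

```bash
python3 -m creep '[[[20,20,0,0,0,0.01,1],[20,20,0,0,0,0.01,1],[0,0,0,0,0,0,1]]]'; python3 - <<'E'
from h import *
d=grab("wrist","w1");print(-np.asarray(d["R"]).T@d["t"])
for X in [(0.47,-.215,.097),(.4,-.199,.097),(.4,-.199,.09),(.53,-.23,.097),(.64,-.25,.06)]: print(proj(d,X))
E
```

```text
clock: 1.23
eef_pos: [0.4557, -0.2095, 0.2349]
tool_rot: [-179.6, 0.1, -13.1]
ft_force: [-0.7, 0.0, -0.7]
opening: 0.093
[ 0.52659082 -0.22665449  0.39989689]
[[281.41108379 184.55639588]]
[[281.47820041 253.79372711]]
[[281.44829094 251.13521011]]
[[282.700856   118.01546785]]
[[277.03092576  -1.70504482]]
```

View pics/w1.png

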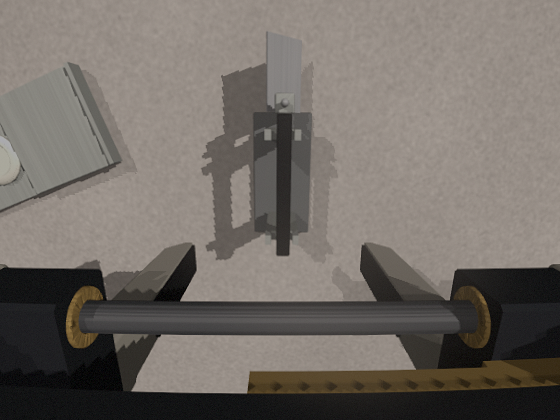

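The wrist view shows the handle from (284,113) to (283,255), aligned with the tool. The blade lies from (267,32) to (300,110), and the posts are at rows ~135 and ~232. I'll refine the handle pose from this view.

```bash
python3 - <<'E'
from h import *
np.set_printoptions(precision=4,suppress=True)
d=load("w1");P=cloud(d);im=d["img"];v=im.max(2)
m=np.zeros(v.shape,np.uint8);m[108:262,268:300]=v[108:262,268:300]<40
nn,l,st,c=cv2.connectedComponentsWithStats(m);k=1+st[1:,4].argmax();m=l==k;print(st[k])
L=[]
for y in range(116,253,4):
    xs=np.nonzero(m[y])[0];L.append(((xs.min()+xs.max())/2,y,np.ptp(xs)+1))
L=np.array(L);print(L[::5])
q=onz(d,L[:,:2],.097);f=np.polyfit(q[:,0],q[:,1],1);print("yaw",np.degrees(np.arctan(f[0])),"y at .47",np.polyval(f,.47))
print("ends",onz(d,[(283.5,st[k][1]-.5),(283.5,st[k][1]+st[k][3]-.5)],.097))
qq=P[m];print("z",np.nanpercentile(qq[:,2],[10,50,90]))
t=load("top0");b=(t["img"].max(2)<38)
# two-view: rear end in top
from math import *
print(tri(d,(283.3,st[k][1]+st[k][3]-.5),t,(357.8+3.3-0.5,310.5)))
# blade cloud
bm=(P[...,2]>.01)&(P[...,2]<.085);bm[:, :255]=0;bm[:,312:]=0;bm[108:]=0
qq=P[bm];print("blade pts",len(qq),qq.min(0),qq.max(0))
yaw=radians(-13.3);ax=np.array([cos(yaw),sin(yaw),0]);ay=np.array([-sin(yaw),cos(yaw),0]);g=np.array([.470,-.217,.090])
w=np.c_[(qq-g)@ax,(qq-g)@ay,(qq-g)[:,2]];w=w[(w[:,0]>85)|((w[:,0]>.09)&(w[:,0]<.143))]
print(w.min(0),w.max(0));A=np.c_[w[:,1],w[:,0],np.ones(len(w))];co=np.linalg.lstsq(A,w[:,2],rcond=None)[0];print("z=a*y+b*x+c",co, "std",np.std(A@co-w[:,2]))
E
```

```text
[277 140   2   4   4]Traceback (most recent call last):
  File "<stdin>", line 8, in <module>
    return umr_minimum(a, axis, None, out, keepdims, initial, where)
ValueError: zero-size array to reduction operation minimum which has no identity
```

```bash
cat > m1.py <<'E'
from h import *
np.set_printoptions(precision=4,suppress=True)
d=load("w1");P=cloud(d);im=d["img"];v=im.max(2)
print(v[180,268:302])
m=np.zeros(v.shape,np.uint8);m[108:262,270:298]=v[108:262,270:298]<62
m=cv2.morphologyEx(m,cv2.MORPH_OPEN,np.ones((3,3),np.uint8))
nn,l,st,c=cv2.connectedComponentsWithStats(m);k=1+st[1:,4].argmax();m=l==k;print(st[k])
L=[]
for y in range(118,250,4):
    xs=np.nonzero(m[y])[0];L.append(((xs.min()+xs.max())/2,y,np.ptp(xs)+1))
L=np.array(L);print(L[::5])
q=onz(d,L[:,:2],.097);f=np.polyfit(q[:,0],q[:,1],1);print("yaw",np.degrees(np.arctan(f[0])),"y at .47",np.polyval(f,.47))
print("ends",onz(d,[(283.5,st[k][1]-.5),(283.5,st[k][1]+st[k][3]-.5)],.097))
qq=P[m];print("z",np.nanpercentile(qq[:,2],[10,50,90]))
t=load("top0")
print(tri(d,(283.3,st[k][1]+st[k][3]-.5),t,(360.6,310.5)))
bm=(P[...,2]>.01)&(P[...,2]<.085);bm[:, :255]=0;bm[:,312:]=0;bm[108:]=0
qq=P[bm]
from math import *
yaw=radians(-13.3);ax=np.array([cos(yaw),sin(yaw),0]);ay=np.array([-sin(yaw),cos(yaw),0]);g=np.array([.470,-.217,.090])
w=np.c_[(qq-g)@ax,(qq-g)@ay,(qq-g)[:,2]];print(len(w),w.min(0),w.max(0));w=w[((w[:,0]>.09)&(w[:,0]<.143)&(abs(w[:,1])<.016))]
A=np.c_[w[:,1],w[:,0],np.ones(len(w))];co=np.linalg.lstsq(A,w[:,2],rcond=None)[0];print("z=a*y+b*x+c",co, "std",np.std(A@co-w[:,2]),len(w))
E
python3 m1.py
```

```text
[94 93 93 96 93 97 94 97 69 39 42 43 41 46 46 45 41 43 44 46 43 42 53 86
 96 94 95 95 95 96 94 94 95 95]
[ 274  113   18  142 1976]
[[283.5 118.   16. ]
 [283.5 138.   16. ]
 [283.5 158.   14. ]
 [283.5 178.   14. ]
 [283.  198.   13. ]
 [283.  218.   13. ]
 [282.5 238.   14. ]]
yaw -13.353275388554634 y at .47 -0.21676205180389807
ends [[ 0.5346 -0.2318  0.097 ]
 [ 0.3988 -0.2008  0.097 ]]
z [0.095  0.0961 0.097 ]
(array([ 0.4013, -0.202 ,  0.1045]), np.float64(0.002001021664456516))
2209 [ 0.0726 -0.0185 -0.0631] [ 0.1441  0.0187 -0.0248]
z=a*y+b*x+c [ 0.9884  0.0036 -0.0441] std 0.0007807010908875784 1695
```

The grip is at (0.469,-0.2165,0.090) with yaw -13.35°. The blade plane fits 45° with about zero clamp offset (z = y - 44 mm). Descending to TCP z 0.071.

```bash
python3 -m creep '[[[4,-2,-25,0,0,0,1],[4,-2,-35,0,0,-0.004,1],[4,-2,-35,0,0,0,1],[2,-1,-35,0,0,0,1],[0,0,-20,0,0,0,1]]]'
```

```text
clock: 1.7
eef_pos: [0.4698, -0.2236, 0.086]
tool_rot: [179.8, -0.6, -13.3]
ft_force: [-0.4, 0.3, -0.3]
opening: 0.0929
```

```bash
python3 -m creep '[[[0,7,-13,0,0,0,1],[0,0,-2,0,0,0,1],[0,0,0,0,0,0,1]]]'
```

```text
clock: 1.95
eef_pos: [0.4637, -0.2173, 0.0644]
tool_rot: [180.0, 0.1, -13.5]
ft_force: [-0.4, -1.1, 0.2]
opening: 0.0933
```

```bash
python3 -m creep '[[[5,1,6.5,0,0,0.003,1],[0,0,0,0,0,0,1]]]'; python3 -c "
from h import *
grab('wrist','w2')"
```

```text
clock: 2.12
eef_pos: [0.4686, -0.2181, 0.0723]
tool_rot: [179.9, 0.1, -13.4]
ft_force: [-0.5, -0.3, 0.2]
opening: 0.0931
```

View pics/w2.png

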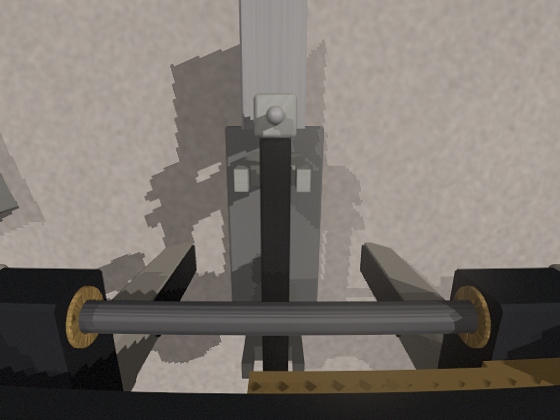

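The handle, at column 275, is centred between the fingers (194..362). Closing.

```bash
python3 -m creep '[[[0,0.5,0,0,0,0,-1],[0,0,0,0,0,0,-1],[0,0,0,0,0,0,-1],[0,0,0,0,0,0,-1],[0,0,0,0,0,0,-1]]]' 55;python3 -m creep '[[[0,0,0,0,0,0,-1],[0,0,0,0,0,0,-1],[0,0,0,0,0,0,-1]]]'
```

```text
clock: 2.58
eef_pos: [0.4704, -0.2196, 0.0762]
tool_rot: [179.7, -0.3, -13.4]
ft_force: [-0.0, -0.4, -0.5]
opening: 0.0642
clock: 2.83
eef_pos: [0.4705, -0.2194, 0.0764]
tool_rot: [179.7, -0.3, -13.4]
ft_force: [0.5, -0.6, 0.0]
opening: 0.0441
```

```bash
python3 -m creep '[[[-1,1,-4,0,0,0,-1],[0,0,0,0,0,0,-1],[0,0,0,0,0,0,-1],[0,0,0,0,0,0,-1],[0,0,0,0,0,0,-1]]]'
```

```text
clock: 3.25
eef_pos: [0.469, -0.2179, 0.0714]
tool_rot: [179.8, -0.2, -13.3]
ft_force: [0.2, -0.1, 1.5]
opening: 0.0134
```

Gripped: opening is 13.4 mm and the grasp TCP is (0.469,-0.2179,0.0714). Lifting.

```bash
python3 -m creep '[[[0,0,10,0,0,0,-1],[0,0,25,0,0,0,-1],[0,0,35,0,0,0,-1],[0,0,30,0,0,0,-1],[0,0,20,0,0,0,-1]]]'; python3 -m creep '[[[0,0,0,0,0,0,-1]]]'; python3 - <<'E'
from h import *
np.set_printoptions(precision=4,suppress=True)
t=load("top0");s=load("scene0");P=cloud(t)
# step edge: dark line in top; landing top edges by ray at landing z. heights from cloud
def box(P,xr,yr):
    q=P.reshape(-1,3);m=(q[:,0]>xr[0])&(q[:,0]<xr[1])&(q[:,1]>yr[0])&(q[:,1]<yr[1]);return q[m]
for n,d in (("top",t),("scene",s)):
    P=cloud(d)
    print(n,"landing",np.nanmedian(box(P,(.54,.59),(.0,.06))[:,2]),"seat",np.nanmedian(box(P,(.54,.59),(.165,.19))[:,2]),np.nanmedian(box(P,(.52,.535),(.12,.19))[:,2]),"bench",np.nanmedian(box(P,(.45,.49),(.05,.2))[:,2]))
grab("wrist","w3");grab("scene","s3")
E
```

```text
clock: 3.67
eef_pos: [0.4634, -0.214, 0.1913]
tool_rot: [-179.9, 0.7, -13.4]
ft_force: [0.3, 0.1, -2.0]
opening: 0.0134
clock: 3.75
eef_pos: [0.4653, -0.2154, 0.1962]
tool_rot: [180.0, 0.2, -13.4]
ft_force: [0.1, -1.1, -1.5]
opening: 0.0135
top landing 0.022658082700054982 seat 0.01231560823492206 0.012614187926968445 bench -0.0007205282063955654
scene landing 0.022840974551468995 seat 0.012997784907444965 0.012822008059528489 bench 0.00027776033386883725
```

View pics/w3.png

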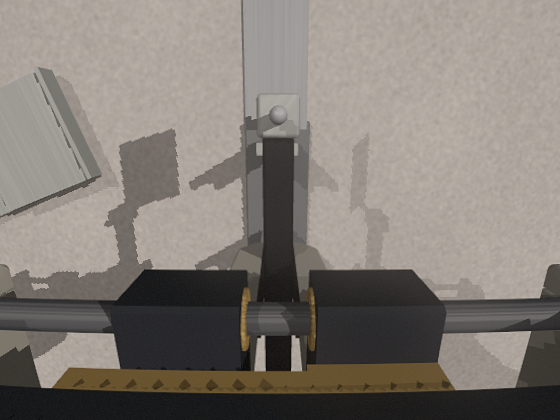

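Lifted clear, level and aligned. The seat is at z≈0.0127 and the landing at z≈0.0228, in agreement from both cameras. Next is the step line and disc position.

```bash
cat > m2.py <<'E'
from h import *
np.set_printoptions(precision=4,suppress=True)
for n in ("top0","scene0"):
    d=load(n);g=cv2.GaussianBlur(cv2.cvtColor(d["img"],cv2.COLOR_RGB2GRAY),(3,3),0).astype(float)
    print(n,"cam",-np.asarray(d["R"]).T@d["t"])
    # predicted step line near world y~.095; sample along world x, scan across y
    P=[]
    for X in np.arange(.515,.63,.006):
        ys=np.arange(.055,.115,.0005)
        z=.0228
        px=proj(d,np.c_[np.full_like(ys,X),ys,np.full_like(ys,z)]).astype(np.float32)
        v=cv2.remap(g.astype(np.float32),px[:,0].reshape(1,-1),px[:,1].reshape(1,-1),cv2.INTER_LINEAR)[0]
        i=v.argmin(); gr=np.gradient(v); lo=max(i-12,0)
        j=lo+gr[lo:i+1].argmin() # landing->dark edge
        k=i+gr[i:i+12].argmax()
        P.append((X,ys[i],ys[j],ys[k],v[i]))
    P=np.array(P);print(P[::3])
    for c in (1,2,3):
        x,y=P[:,0],P[:,c];ok=np.ones(len(x),bool)
        for _ in range(4):
            f=np.polyfit(x[ok],y[ok],1);e=abs(np.polyval(f,x)-y);ok=e<max(.0015,2*np.median(e))
        print(c,"yaw",-np.degrees(np.arctan(f[0])),np.degrees(np.arctan(f[0])),"y@.57",np.polyval(f,.57),ok.sum())
E
python3 m2.py; python3 - <<'E'
from h import *
t=load("top0");crop(t,175,200,285,275,7,"tc2");s=load("scene0");crop(s,265,155,385,225,6,"sc2")
E
```

```text
top0 cam [ 0.4922 -0.0229  1.0918]
[[  0.515    0.0915   0.0875   0.0945  74.1953]
 [  0.533    0.0935   0.0895   0.0975  82.7812]
 [  0.551    0.0955   0.0925   0.1     80.6211]
 [  0.569    0.093    0.0915   0.0965 103.7646]
 [  0.587    0.0975   0.0945   0.1015  98.9414]
 [  0.605    0.1025   0.099    0.106   82.2188]
 [  0.623    0.1045   0.1005   0.108   82.1562]]
1 yaw -6.954655268345966 6.954655268345966 y@.57 0.0979446853741497 15
2 yaw -6.615775722434481 6.615775722434481 y@.57 0.09402351489168213 16
3 yaw -6.901238714616421 6.901238714616421 y@.57 0.10139758557201442 13
scene0 cam [ 1.156  -0.0967  0.9421]
[[  0.515    0.0735   0.069    0.0775 112.8486]
 [  0.533    0.0955   0.092    0.099   72.3613]
 [  0.551    0.097    0.094    0.1015  72.6377]
 [  0.569    0.094    0.093    0.0995 100.6992]
 [  0.587    0.0975   0.096    0.101   93.1543]
 [  0.605    0.104    0.1      0.108   73.4375]
 [  0.623    0.105    0.102    0.1085  74.0586]]
1 yaw -6.05037530075357 6.05037530075357 y@.57 0.09860909498207884 15
2 yaw -8.090940770313553 8.090940770313553 y@.57 0.09414630177514795 14
3 yaw -6.95497266707349 6.95497266707349 y@.57 0.1021803546831956 15
```

View pics/tc2.png

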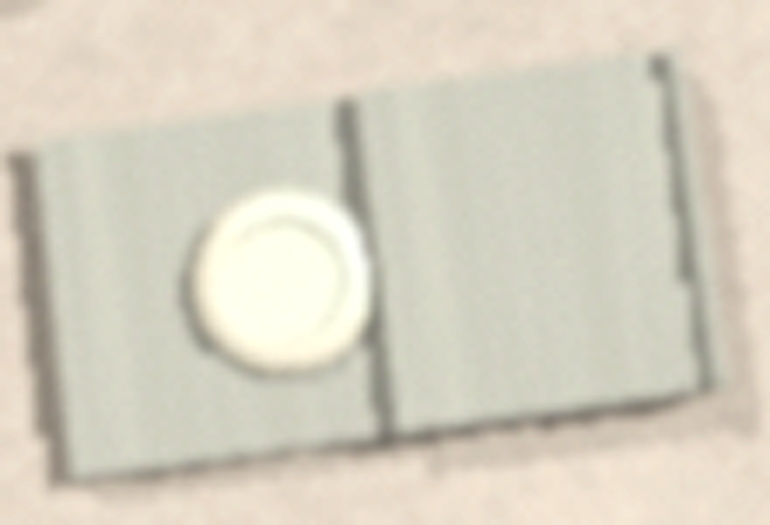

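View pics/sc2.png

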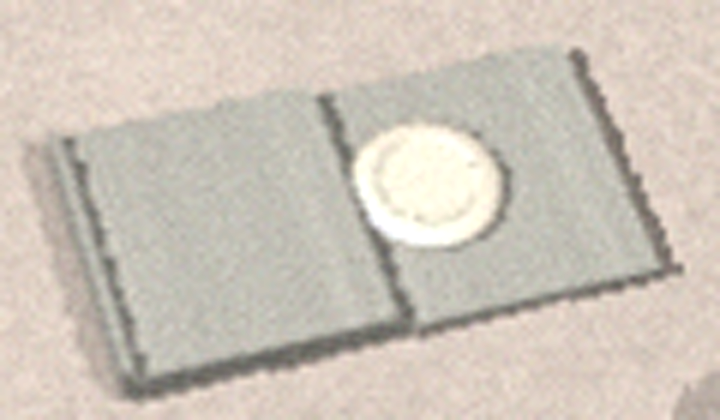

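The top crop shows the step line from (345,100) to (385,440). The disc spans columns 192..370 and rows 188..375, with its right edge just over the step's shadow. The scene crop shows the step from (325,97) to (408,315) and the disc centred at (430,185).

```bash
python3 - <<'E'
from h import *
np.set_printoptions(precision=4,suppress=True)
t=load("top0");s=load("scene0")
T=lambda p:np.array(p)/7-(.5-.5/7)+[175,200]
S=lambda p:np.array(p)/6-(.5-.5/6)+[265,155]
print("disc top",onz(t,[T((281,281.5))],.018),"scene",onz(s,[S((429,185))],.018),tri(t,T((281,281.5)),s,S((429,185))))
print("step near/far top",onz(t,[T((388,438)),T((340,98))],.0228),"scene",onz(s,[S((322,93)),S((405,320))],.0228))
print("seat corners top",onz(t,[T((68,480)),T((33,150))],.0127),"rim",onz(t,[T((715,390)),T((672,50))],.0288))
# cloud: disc points above seat by 4-10mm within seat side
for n,d in(("t",t),("s",s)):
    P=cloud(d).reshape(-1,3);yaw=np.radians(6.95);ey=np.array([-np.sin(yaw),np.cos(yaw),0]);ex=np.array([np.cos(yaw),np.sin(yaw),0]);o=np.array([.57,.0945,.0127])
    w=np.c_[(P-o)@ex,(P-o)@ey,P[:,2]-.0127]
    im=d["img"].reshape(-1,3).astype(int)
    lo=np.percentile(im[(abs(w[:,0])<.03)&(w[:,1]>.02)&(w[:,1]<.05)].min(1),90)
    m=(abs(w[:,0])<.05)&(w[:,1]>-.005)&(w[:,1]<.09)&(im.min(1)>.86*lo)
    q=w[m];print(n,m.sum(),q.min(0),q.max(0),np.median(q,0),q.mean(0))
    # nest footprint from depth
    m=(abs(w[:,0])<.1)&(abs(w[:,1]-.0)<.13)&(w[:,2]>-.005)&(w[:,2]<.02)
    q=w[m];print("nest ext",np.percentile(q,[1,99],axis=0))
    for a,b in((-.1,-.09),(-.06,-.05),(-.03,-.02),(.09,.1)):
        k=q[(q[:,1]>a)&(q[:,1]<b)];print(a,np.percentile(k[:,0],[.5,99.5]))
E
```

```text
disc top [[0.5694 0.1284 0.018 ]] scene [[0.5699 0.1298 0.018 ]] (array([0.5695, 0.1292, 0.0174]), np.float64(0.0014304939559895416))
step near/far top [[0.5143 0.0912 0.0228]
 [0.6326 0.1068 0.0228]] scene [[0.5205 0.0936 0.0228]
 [0.6353 0.1053 0.0228]]
seat corners top [[0.5026 0.2034 0.0127]
 [0.618  0.2161 0.0127]] rim [[ 0.5279 -0.0217  0.0288]
 [ 0.646  -0.0095  0.0288]]
t 481 [-0.0247  0.003  -0.0062] [0.0375 0.0601 0.0128] [0.0052 0.0312 0.0067] [0.0055 0.0313 0.0066]
nest ext [[-0.0545 -0.1139 -0.004 ]
 [ 0.0635  0.1113  0.0162]]
-0.1 [-0.0554  0.0632]
-0.06 [-0.0545  0.0637]
-0.03 [-0.0547  0.0633]
0.09 [-0.0545  0.0645]
s 359 [-0.0242  0.0058  0.0008] [0.0339 0.0627 0.0123] [0.0048 0.0333 0.0075] [0.005  0.0331 0.0074]
nest ext [[-0.054  -0.113  -0.0035]
 [ 0.0659  0.1131  0.0162]]
-0.1 [-0.0539  0.0655]
-0.06 [-0.055   0.0668]
-0.03 [-0.0542  0.0661]
0.09 [-0.0538  0.0658]
```

The nest origin is near (0.575,0.095), with seat z 0.0127 and yaw 6.95°. The disc centre is at (0.5695,0.129), about 2 mm clear of the step and centred along it. I'll carry the spatula over to the far (+y) side, staying high.

```bash
python3 -m creep '[[[-2,20,0,0,0,0.11,-1],[-2,34,0,0,0,0.11,-1],[-2,38,0,0,0,0.11,-1],[-2,38,0,0,0,0.02,-1],[-2,38,0,0,0,0,-1]]]'; python3 -m creep '[[[-2,38,0,0,0,0,-1],[-2,38,0,0,0,0,-1],[-2,36,0,0,0,0,-1],[-2,30,0,0,0,0,-1],[0,15,0,0,0,0,-1]]]'; python3 -m creep '[[[0,0,0,0,0,0,-1]]]'
```

```text
clock: 4.27
eef_pos: [0.4489, -0.0467, 0.1833]
tool_rot: [-179.7, 1.2, 7.0]
ft_force: [1.2, 0.1, -1.3]
opening: 0.0133
clock: 4.68
eef_pos: [0.4304, 0.1215, 0.1732]
tool_rot: [-179.3, 2.3, 7.1]
ft_force: [-0.1, -0.6, -1.4]
opening: 0.0133
clock: 4.77
eef_pos: [0.4284, 0.1243, 0.1713]
tool_rot: [-179.3, 2.5, 7.3]
ft_force: [-0.2, -0.3, -2.2]
opening: 0.0135
```

```bash
cat > go.py <<'E'
# usage: go.py edge_y_mm edge_z_mm phi_deg [grip_x_mm] : prints shift to bring blade's lower edge there (nest_seat frame)
import sys,numpy as np
from scipy.spatial.transform import Rotation as Ro
from station import r
import json,os
N=json.load(open("nest.json"))
yaw=np.radians(N["yaw"]);o=np.array(N["o"]);ex=np.array([np.cos(yaw),np.sin(yaw),0]);ey=np.array([-np.sin(yaw),np.cos(yaw),0]);ez=np.array([0,0,1.])
B=np.c_[ex,ey,ez]
E=np.array([0,N["ey"],N["ez"]])/1000 # lower edge in spatula frame
RT=Ro.from_euler("xyz",[180,0,0],degrees=True) # tool in spatula frame
s=r.sense();p=s["eef_pos"];Rm=Ro.from_euler("xyz",s["tool_rot"],degrees=True)
Rs=(Ro.from_matrix(B).inv()*Rm*RT.inv())          # spatula in nest frame
grip=p-Rm.apply([0,0,.019]);g=B.T@(grip-o);e=g+Rs.apply(E)
print("clock %.2f"%s["clock"],"edge now y,z mm",(e[1:]*1000).round(2),"gripx %.1f"%(g[0]*1000),"rpy",Rs.as_euler("xyz",degrees=True).round(2),"F nest",(B.T@s["ft_force"]).round(2))
if len(sys.argv)>1:
    a=[float(v) for v in sys.argv[1:]];phi=np.radians(a[2]);gx=(a[3] if len(a)>3 else N["gx"])/1000
    Rt=Ro.from_euler("x",phi);gt=np.array([0,a[0]/1000,a[1]/1000])-Rt.apply(E);gt[0]=gx
    Rw=Ro.from_matrix(B)*Rt*RT;pt=o+B@gt+Rw.apply([0,0,.019])
    print("d mm",((pt-p)*1000).round(1),"rot",(Rw*Rm.inv()).as_rotvec().round(3),"tcp",pt.round(4))
    sh=B@(np.array([[0,1,0],[0,0,1]]).T)
    print("unit 1mm ey=",ey.round(3)," 0.1rad ex=",(ex*.1).round(4))
E
echo '{"yaw":6.95,"o":[0.575,0.0951,0.0127],"ey":-17.7,"ez":-62,"gx":-117}'>nest.json
python3 go.py 80 40 -10
```

```text
clock 4.77 edge now y,z mm [ 29.62 115.44] gripx -141.2 rpy [0.75 2.47 0.33] F nest [-0.19 -0.28 -2.23]
d mm [ 17.8  60.7 -79.3] rot [-0.181 -0.066 -0.002] tcp [0.4462 0.1851 0.092 ]
unit 1mm ey= [-0.121  0.993  0.   ]  0.1rad ex= [0.0993 0.0121 0.    ]
```

```bash
python3 -m creep '[[[6,25,0,-0.06,-0.022,0,-1],[6,25,0,-0.06,-0.022,0,-1],[5,14,0,-0.06,-0.022,0,-1],[0,0,-25,0,0,0,-1],[0,0,-20,0,0,0,-1]]]'; python3 -m creep '[[[0,0,0,0,0,0,-1]]]'; python3 go.py 80 40 -10
```

```text
clock: 5.18
eef_pos: [0.4465, 0.1859, 0.1211]
tool_rot: [169.4, -0.0, 6.7]
ft_force: [0.1, 0.1, -2.3]
opening: 0.0134
clock: 5.27
eef_pos: [0.4435, 0.1851, 0.1166]
tool_rot: [169.4, 0.5, 6.8]
ft_force: [-0.9, -1.3, -2.7]
opening: 0.0133
clock 5.27 edge now y,z mm [79.96 64.96] gripx -119.5 rpy [-10.64   0.47  -0.17] F nest [-1.02 -1.18 -2.7 ]
d mm [  2.7  -0.1 -24.7] rot [ 0.012 -0.007  0.003] tcp [0.4462 0.1851 0.092 ]
unit 1mm ey= [-0.121  0.993  0.   ]  0.1rad ex= [0.0993 0.0121 0.    ]
```

```bash
python3 -m creep '[[[2.7,0,-24,0.01,-0.007,0.003,-1],[0,0,-22,0,0,0,-1],[0,0,-4,0,0,0,-1],[0,0,0,0,0,0,-1]]]'; python3 go.py 80 4 -10; python3 - <<'E'
from h import *
s=grab("scene","s4");t=grab("top","t4");w=grab("wrist","w4")
crop(s,265,110,425,230,5,"s4c");crop(t,140,190,285,300,5,"t4c")
E
```

```text
clock: 5.6
eef_pos: [0.4443, 0.1816, 0.0632]
tool_rot: [169.8, 0.5, 6.9]
ft_force: [-0.1, 0.5, -2.2]
opening: 0.0134
clock 5.60 edge now y,z mm [76.58 11.27] gripx -119.1 rpy [-10.21   0.45  -0.06] F nest [-0.01  0.46 -2.23]
d mm [ 1.8  3.5 -7.2] rot [ 0.005 -0.007  0.001] tcp [0.4462 0.1851 0.056 ]
unit 1mm ey= [-0.121  0.993  0.   ]  0.1rad ex= [0.0993 0.0121 0.    ]
```

View pics/s4c.png

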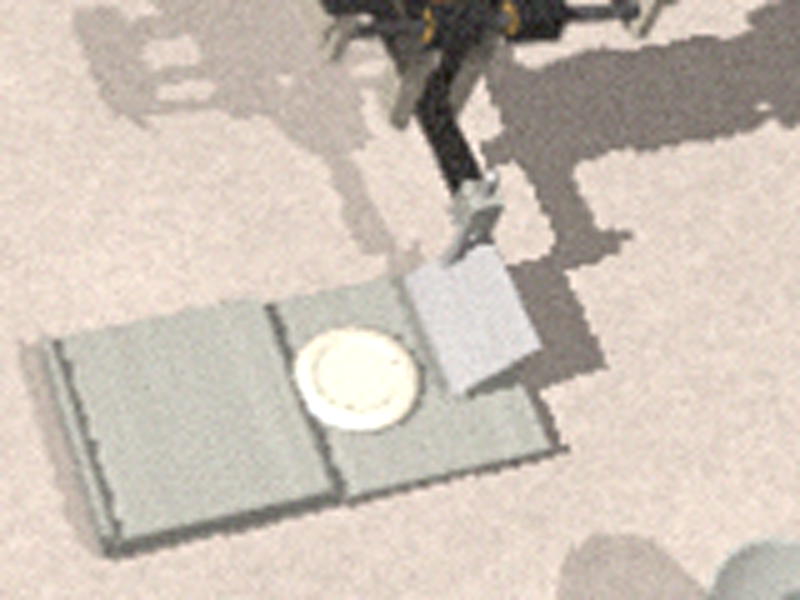

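View pics/t4c.png

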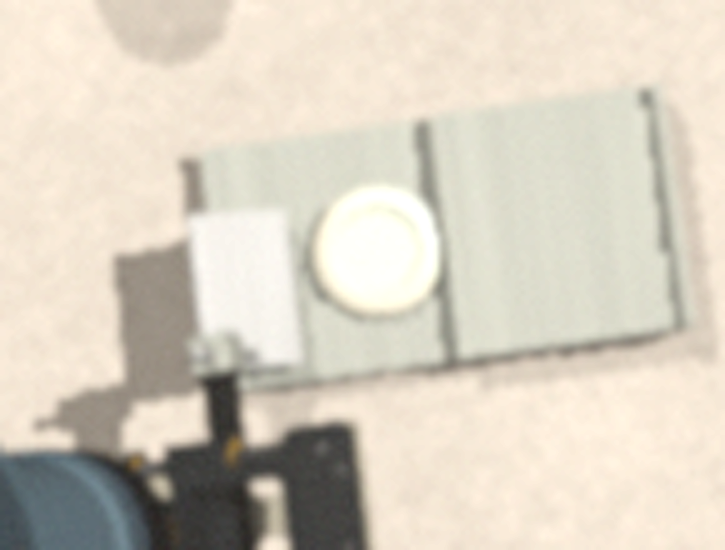

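View pics/w4.png

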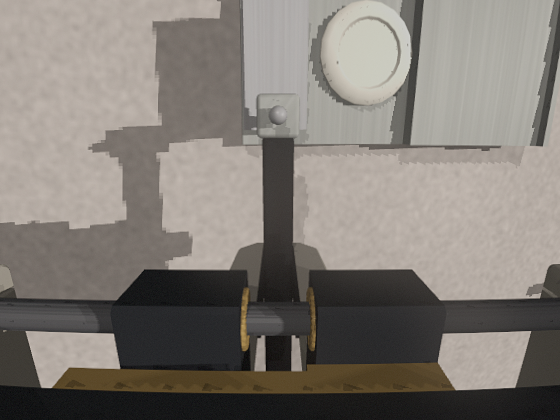

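The crops show the blade beside the disc with its lower edge facing it, parallel to the step. The disc reaches a bit beyond the blade's far end (top crop rows: disc 183..315, blade 210..365). I'll measure the blade in the nest frame.

```bash
cat > bl.py <<'E'
from h import *
import sys,json
np.set_printoptions(precision=1,suppress=True)
N=json.load(open("nest.json"));yaw=np.radians(N["yaw"]);o=np.array(N["o"]);ex=np.array([np.cos(yaw),np.sin(yaw),0]);ey=np.array([-np.sin(yaw),np.cos(yaw),0])
def nf(P): return np.c_[(P-o)@ex,(P-o)@ey,P[:,2]-o[2]]*1000
for n in sys.argv[1:]:
    d=load(n);w=nf(cloud(d).reshape(-1,3))
    m=(w[:,0]>-25)&(w[:,0]<50)&(w[:,1]>60)&(w[:,1]<125)&(w[:,2]>6)&(w[:,2]<60)
    q=w[m];print(n,len(q),"min",q.min(0),"max",q.max(0))
    q2=q[(q[:,1]>78)&(q[:,1]<105)&(q[:,0]<20)]
    A=np.c_[q2[:,1]-76,q2[:,0],np.ones(len(q2))];c,res=np.linalg.lstsq(A,q2[:,2],rcond=None)[:2];print("plane z: slope_y %.3f slope_x %.3f z(y=76)=%.2f"%tuple(c),len(q2),np.std(A@c-q2[:,2]))
    m=(abs(w[:,0])<50)&(w[:,1]<-20)&(w[:,1]>-100);print("landing",np.median(w[m],0))
    m=(w[:,0]>45)&(w[:,0]<57)&(w[:,1]>10)&(w[:,1]<70);print("seat",np.median(w[m],0),np.std(w[m][:,2]))
E
python3 bl.py t4 s4 w4; python3 - <<'E'
from h import *
exec(open("bl.py").read().split("for n in")[0])
t=load("t4");T=lambda p:np.array(p)/5-.4+[140,190]
for nm,p,z in (("blade low far",(288,210),.024),("blade low near",(303,367),.024),("blade up far",(190,215),.0525),("disc c",(376,249),.018),("disc far",(376,184),.017)):
    print(nm,nf(onz(t,[T(p)],z)))
s=load("s4");S=lambda p:np.array(p)/5-.4+[265,110]
print("scene low far",nf(onz(s,[S((462,396))],.024)),"up far",nf(onz(s,[S((540,345))],.0525)))
print("tri",nf(tri(t,T((288,210)),s,S((462,396)))[0][None]),nf(tri(t,T((190,215)),s,S((540,345)))[0][None]))
E
```

```text
t4 410 min [-25.   60.    6.3] max [ 24.4 116.   40.6]
plane z: slope_y 0.681 slope_x 0.007 z(y=76)=11.76 241 2.168248711197833
landing [ -0.7 -59.7   9.8]
seat [50.8 39.5 -0. ] 1.8612592525540097
s4 364 min [-24.8  60.6   6.2] max [ 25.5 119.2  41.5]
plane z: slope_y 0.660 slope_x -0.015 z(y=76)=11.32 198 2.1023753289769798
landing [  1.  -60.4  10.3]
seat [51.2 39.6 -0.2] 3.66983271072189
w4 5998 min [-25.  60.   6.] max [ 25.  118.9  41.2]
plane z: slope_y 0.693 slope_x -0.009 z(y=76)=10.19 3340 0.6035309571142892
landing [ -4.  -58.3   9.6]
seat [nan nan nan] nan
blade low far [[23.8 72.5 11.3]]
blade low near [[-52.5  74.6  11.3]]
blade up far [[ 24.9 113.9  39.8]]
disc c [[-0.7 33.4  5.3]]
disc far [[31.  29.5  4.3]]
scene low far [[26.  80.  11.3]] up far [[ 24.5 116.7  39.8]]
tri [[25.  76.3 10.7]] [[ 25.1 114.9  41.1]]
  return _methods._mean(a, axis=axis, dtype=dtype,
  ret = um.true_divide(
  ret = _var(a, axis=axis, dtype=dtype, out=out, ddof=ddof,
  arrmean = um.true_divide(arrmean, div, out=arrmean,
  ret = ret.dtype.type(ret / rcount)
```

Cameras and model agree to about 1 mm: edge z ≈ 11 mm, edge y ≈ 76 mm, cant ≈ 35°. The blade tip is about 3 mm shorter than the model, so I'll move 9 mm ahead, straighten the tool and lower it.

```bash
sed -i 's/"gx":-117/"gx":-110/' nest.json; python3 go.py 76 4 -10; python3 -m creep '[[[9,1,0,0.005,-0.008,0.001,-1],[0,0,-4,0,0,0,-1],[0,0,0,0,0,0,-1]]]'; python3 go.py 76 3 -10
```

```text
clock 5.75 edge now y,z mm [77.24 13.12] gripx -117.5 rpy [-10.17   0.2   -0.05] F nest [-0.4   0.12 -1.58]
d mm [ 7.7 -0.4 -9. ] rot [ 0.003 -0.003  0.001] tcp [0.4536 0.1819 0.056 ]
unit 1mm ey= [-0.121  0.993  0.   ]  0.1rad ex= [0.0993 0.0121 0.    ]
clock: 6.0
eef_pos: [0.4584, 0.1838, 0.0642]
tool_rot: [170.1, -0.7, 6.9]
ft_force: [-0.4, 0.4, -2.5]
opening: 0.0133
clock 6.00 edge now y,z mm [77.3  12.19] gripx -105.2 rpy [-9.87 -0.7  -0.01] F nest [-0.32  0.4  -2.54]
d mm [-4.8 -1.8 -9.2] rot [-0.004  0.012  0.   ] tcp [0.4536 0.1819 0.055 ]
unit 1mm ey= [-0.121  0.993  0.   ]  0.1rad ex= [0.0993 0.0121 0.    ]
```

```bash
python3 -m creep '[[[-3,-1.5,-3,-0.003,0.009,0,-1],[-1,0,-2,0,0,0,-1],[0,0,-1,0,0,0,-1]]]'; python3 go.py 76 2 -10;python3 -m creep '[[[0,0,-0.5,0,0,0,-1]]]'; python3 go.py 76 2 -10
```

```text
clock: 6.25
eef_pos: [0.4555, 0.1825, 0.0593]
tool_rot: [170.0, -0.3, 6.9]
ft_force: [-0.5, 0.7, -0.9]
opening: 0.0134
clock 6.25 edge now y,z mm [76.31  7.29] gripx -108.1 rpy [-9.96 -0.32 -0.01] F nest [-0.39  0.79 -0.94]
d mm [-1.9 -0.5 -5.3] rot [-0.001  0.005  0.   ] tcp [0.4536 0.1819 0.054 ]
unit 1mm ey= [-0.121  0.993  0.   ]  0.1rad ex= [0.0993 0.0121 0.    ]
clock: 6.33
eef_pos: [0.4553, 0.1824, 0.0586]
tool_rot: [170.0, -0.3, 6.9]
ft_force: [0.1, -0.4, -1.4]
opening: 0.0136
clock 6.33 edge now y,z mm [76.31  6.6 ] gripx -108.4 rpy [-9.96 -0.3  -0.  ] F nest [ 0.06 -0.4  -1.42]
d mm [-1.7 -0.5 -4.6] rot [-0.001  0.005  0.   ] tcp [0.4536 0.1819 0.054 ]
unit 1mm ey= [-0.121  0.993  0.   ]  0.1rad ex= [0.0993 0.0121 0.    ]
```

Small steps track well, so I'll go down gradually and watch the force.

```bash
python3 -m creep '[[[-1,-0.5,-2,0,0.005,0,-1]]]';python3 -m creep '[[[0,0,-1,0,0,0,-1]]]'; python3 go.py 76 2 -10; python3 -m creep '[[[0,0,-0.7,0,0,0,-1]]]'; python3 go.py 76 2 -10;
```

```text
clock: 6.42
eef_pos: [0.4543, 0.1821, 0.0567]
tool_rot: [170.1, -0.0, 7.0]
ft_force: [0.3, -0.1, -0.5]
opening: 0.0137
clock: 6.5
eef_pos: [0.4539, 0.182, 0.0553]
tool_rot: [170.1, 0.0, 7.0]
ft_force: [-0.4, 0.9, -1.6]
opening: 0.0137
clock 6.50 edge now y,z mm [76.09  3.34] gripx -109.7 rpy [-9.92  0.03  0.02] F nest [-0.29  0.91 -1.64]
d mm [-0.3 -0.1 -1.4] rot [-0.001 -0.001 -0.   ] tcp [0.4536 0.1819 0.054 ]
unit 1mm ey= [-0.121  0.993  0.   ]  0.1rad ex= [0.0993 0.0121 0.    ]
clock: 6.58
eef_pos: [0.4538, 0.182, 0.0544]
tool_rot: [170.1, 0.1, 7.0]
ft_force: [-0.2, -0.8, -0.8]
opening: 0.0135
clock 6.58 edge now y,z mm [76.06  2.39] gripx -109.8 rpy [-9.93  0.05  0.02] F nest [-0.33 -0.72 -0.78]
d mm [-0.2 -0.  -0.4] rot [-0.001 -0.001 -0.   ] tcp [0.4536 0.1819 0.054 ]
unit 1mm ey= [-0.121  0.993  0.   ]  0.1rad ex= [0.0993 0.0121 0.    ]
```

```bash
for i in 1; do python3 -m creep '[[[0,0,-0.6,0,0,0,-1]]]';done; python3 go.py; python3 -m creep '[[[0,0,-0.5,0,0,0,-1]]]';python3 go.py
```

```text
clock: 6.67
eef_pos: [0.4537, 0.182, 0.0537]
tool_rot: [170.1, 0.1, 7.0]
ft_force: [0.0, -0.5, -1.3]
opening: 0.0132
clock 6.67 edge now y,z mm [76.08  1.65] gripx -109.9 rpy [-9.93  0.06  0.02] F nest [-0.04 -0.5  -1.32]
clock: 6.75
eef_pos: [0.4536, 0.182, 0.053]
tool_rot: [170.1, 0.1, 7.0]
ft_force: [-1.5, -0.4, -0.7]
opening: 0.0133
clock 6.75 edge now y,z mm [76.08  1.03] gripx -110.0 rpy [-9.93  0.08  0.02] F nest [-1.56 -0.21 -0.72]
```

```bash
python3 -m creep '[[[0,0,-0.5,0,0,0,-1]]]';python3 go.py; python3 -c "
from h import *
s=grab('scene','s5');t=grab('wrist','w5')
crop(s,320,140,400,200,10,'s5c')
"; python3 bl.py w5 s5
```

```text
clock: 6.83
eef_pos: [0.4534, 0.182, 0.0526]
tool_rot: [170.1, 0.1, 7.0]
ft_force: [-1.7, 0.6, 2.6]
opening: 0.0134
clock 6.83 edge now y,z mm [76.11  0.58] gripx -110.1 rpy [-9.94  0.09  0.02] F nest [-1.64  0.81  2.57]
w5 5679 min [-25.  60.   6.] max [ 30.4 118.2  31.2]
plane z: slope_y 0.697 slope_x 0.003 z(y=76)=0.54 2512 0.5985919070560899
landing [ -1.6 -57.7   9.6]
seat [nan nan nan] nan
s5 370 min [-25.   60.1   6.1] max [ 36.1 117.6  58.7]
plane z: slope_y 0.658 slope_x -0.016 z(y=76)=3.36 171 3.468186646042443
landing [  1.6 -60.8  10.2]
seat [51.6 38.8  0. ] 4.602770378235654
  return _methods._mean(a, axis=axis, dtype=dtype,
  ret = um.true_divide(
  ret = _var(a, axis=axis, dtype=dtype, out=out, ddof=ddof,
  arrmean = um.true_divide(arrmean, div, out=arrmean,
  ret = ret.dtype.type(ret / rcount)
```

View pics/s5c.png

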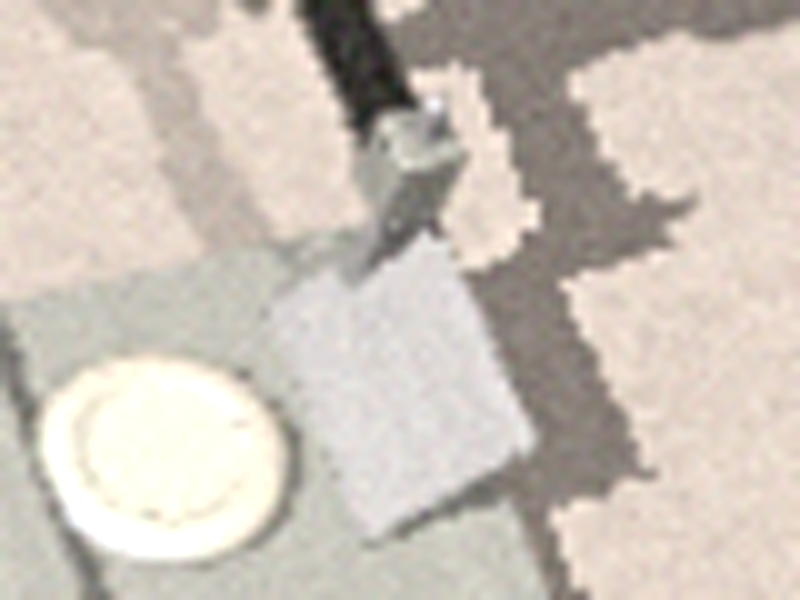

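The force rose by about 3.8 N at model edge z 0.58 mm, so the blade touches the seat there, exactly half the blade thickness. I'll back off 0.6 mm and advance toward the disc, whose near rim is at y≈66.

```bash
python3 -m creep '[[[0.3,-1,0.7,0,0,0,-1],[0.3,-2,0,0,0,0,-1]]]';python3 go.py 70 1.2 -10;python3 -m creep '[[[0.2,-2,0,0,0,0,-1],[0.2,-2,0,0,0,0,-1]]]';python3 go.py 66 1.2 -10
```

```text
clock: 7.1
eef_pos: [0.4545, 0.1793, 0.0536]
tool_rot: [170.1, 0.0, 7.0]
ft_force: [0.2, -0.1, -1.8]
opening: 0.0137
clock 7.10 edge now y,z mm [73.33  1.61] gripx -109.4 rpy [-9.92  0.02  0.06] F nest [ 0.16 -0.11 -1.77]
d mm [-0.2 -3.3 -0.4] rot [-0.001 -0.001 -0.001] tcp [0.4543 0.176  0.0532]
unit 1mm ey= [-0.121  0.993  0.   ]  0.1rad ex= [0.0993 0.0121 0.    ]
clock: 7.27
eef_pos: [0.4553, 0.175, 0.0537]
tool_rot: [170.1, -0.0, 7.0]
ft_force: [-0.4, 0.9, -0.6]
opening: 0.0135
clock 7.27 edge now y,z mm [68.99  1.64] gripx -109.2 rpy [-9.91 -0.02  0.08] F nest [-0.25  0.9  -0.58]
d mm [-0.5 -3.  -0.5] rot [-0.002  0.    -0.001] tcp [0.4548 0.172  0.0532]
unit 1mm ey= [-0.121  0.993  0.   ]  0.1rad ex= [0.0993 0.0121 0.    ]
```

```bash
python3 -m creep '[[[0,-2,-0.4,0,0,0,-1],[0.1,-2,0,0,0,0,-1]]]';python3 go.py 62 1.2 -10;python3 -m creep '[[[0.1,-2,0,0,0,0,-1],[0.2,-2,0,0,0,0,-1]]]';python3 go.py 60 1.2 -10
```

```text
clock: 7.43
eef_pos: [0.4556, 0.1705, 0.0532]
tool_rot: [170.1, -0.0, 7.0]
ft_force: [0.0, -0.5, -0.5]
opening: 0.0135
clock 7.43 edge now y,z mm [64.45  1.23] gripx -109.4 rpy [-9.91 -0.04  0.08] F nest [-0.04 -0.54 -0.5 ]
d mm [-0.4 -2.4 -0.1] rot [-0.002  0.001 -0.001] tcp [0.4553 0.168  0.0532]
unit 1mm ey= [-0.121  0.993  0.   ]  0.1rad ex= [0.0993 0.0121 0.    ]
clock: 7.6
eef_pos: [0.4561, 0.1662, 0.0532]
tool_rot: [170.1, -0.1, 7.0]
ft_force: [-0.4, 3.3, -1.6]
opening: 0.0135
clock 7.60 edge now y,z mm [60.2   1.17] gripx -109.5 rpy [-9.88 -0.06  0.07] F nest [-0.02  3.32 -1.63]
d mm [-0.5 -0.2 -0. ] rot [-0.002  0.001 -0.001] tcp [0.4555 0.1661 0.0532]
unit 1mm ey= [-0.121  0.993  0.   ]  0.1rad ex= [0.0993 0.0121 0.    ]
```

```bash
python3 -m creep '[[[0.05,-0.5,0,0,0,0,-1]]]';python3 go.py 58 1.2 -10; python3 -c "
from h import *
s=grab('scene','s6');t=grab('wrist','w6')
crop(s,310,140,390,200,10,'s6c');crop(t,230,0,450,160,3,'w6c')
"
```

```text
clock: 7.68
eef_pos: [0.4562, 0.1657, 0.0532]
tool_rot: [170.2, -0.1, 7.0]
ft_force: [-0.3, 2.6, -1.1]
opening: 0.0133
clock 7.68 edge now y,z mm [59.7   1.15] gripx -109.5 rpy [-9.85 -0.07  0.07] F nest [-0.    2.65 -1.14]
d mm [-0.4 -1.6 -0. ] rot [-0.003  0.001 -0.001] tcp [0.4558 0.1641 0.0532]
unit 1mm ey= [-0.121  0.993  0.   ]  0.1rad ex= [0.0993 0.0121 0.    ]
```

View pics/s6c.png

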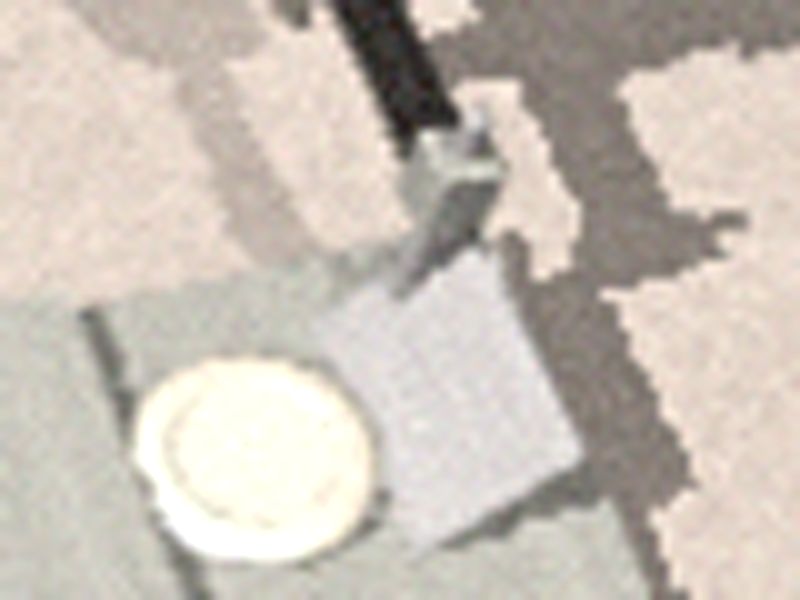

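View pics/w6c.png

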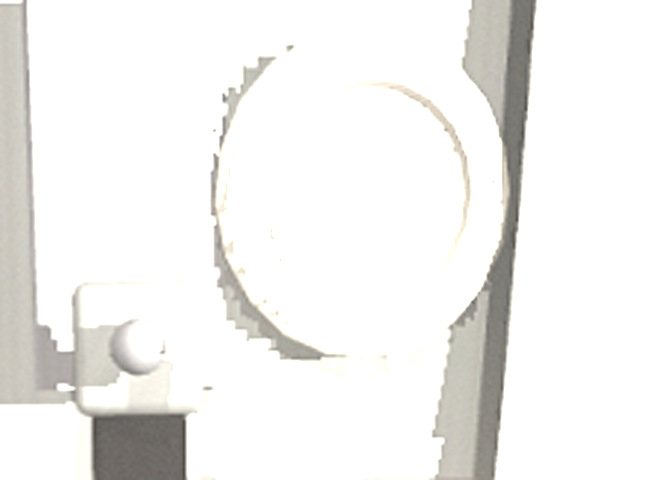

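The disc is now against the step (scene crop: left rim (140,450) at the step line) and the blade edge is at its near bevel. I'll work under it gently.

```bash
python3 -m creep '[[[0.05,-1,0,0,0,0,-1]]]';python3 go.py; python3 -m creep '[[[0.05,-1,0,0,0,0,-1]]]';python3 go.py;
```

```text
clock: 7.87
eef_pos: [0.4563, 0.1652, 0.0532]
tool_rot: [170.2, -0.1, 7.0]
ft_force: [-1.1, 2.2, -1.5]
opening: 0.0135
clock 7.87 edge now y,z mm [59.14  1.19] gripx -109.4 rpy [-9.83 -0.09  0.08] F nest [-0.8   2.31 -1.46]
clock: 7.95
eef_pos: [0.4564, 0.1644, 0.0533]
tool_rot: [170.2, -0.1, 7.1]
ft_force: [0.1, 1.7, -1.2]
opening: 0.0136
clock 7.95 edge now y,z mm [58.36  1.2 ] gripx -109.4 rpy [-9.81 -0.11  0.1 ] F nest [ 0.34  1.63 -1.16]
```

```bash
python3 -m creep '[[[0.1,-1.5,0,0,0,0,-1],[0.1,-1.5,0,0,0,0,-1]]]';python3 go.py; python3 -m creep '[[[0.1,-1.5,0,0,0,0,-1],[0.1,-1.5,0,0,0,0,-1]]]';python3 go.py
```

```text
clock: 8.12
eef_pos: [0.4567, 0.1615, 0.0533]
tool_rot: [170.2, -0.1, 7.1]
ft_force: [-0.1, 2.1, -0.9]
opening: 0.0136
clock 8.12 edge now y,z mm [55.42  1.21] gripx -109.4 rpy [-9.8  -0.12  0.14] F nest [ 0.16  2.05 -0.87]
clock: 8.28
eef_pos: [0.4569, 0.1581, 0.0533]
tool_rot: [170.2, -0.1, 7.1]
ft_force: [-0.8, 2.1, -0.4]
opening: 0.0137
clock 8.28 edge now y,z mm [52.11  1.2 ] gripx -109.6 rpy [-9.81 -0.12  0.15] F nest [-0.57  2.14 -0.36]
```

```bash
python3 -m creep '[[[0.2,-2,0,0,0,-0.001,-1],[0.2,-2,0,0,0,0,-1],[0.3,-2,0,0,0,0,-1]]]';python3 go.py; python3 -c "
from h import *
s=grab('scene','s7');t=grab('wrist','w7')
crop(s,310,140,390,200,10,'s7c',1.5);crop(t,230,0,450,160,3,'w7c',1)
"
```

```text
clock: 8.53
eef_pos: [0.4575, 0.1514, 0.0532]
tool_rot: [170.2, -0.1, 7.0]
ft_force: [0.2, 1.3, -1.6]
opening: 0.0133
clock 8.53 edge now y,z mm [45.31  1.13] gripx -109.9 rpy [-9.83 -0.09  0.08] F nest [ 0.32  1.25 -1.56]
```

View pics/s7c.png

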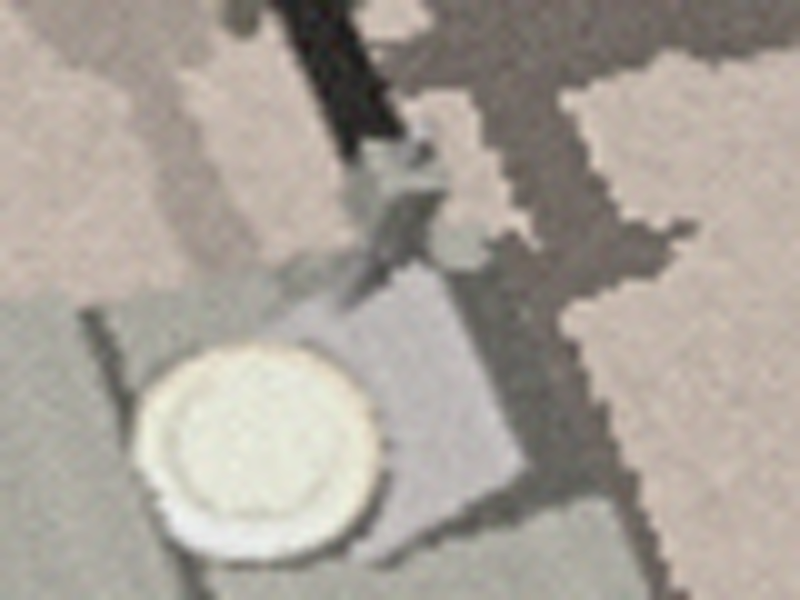

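View pics/w7c.png

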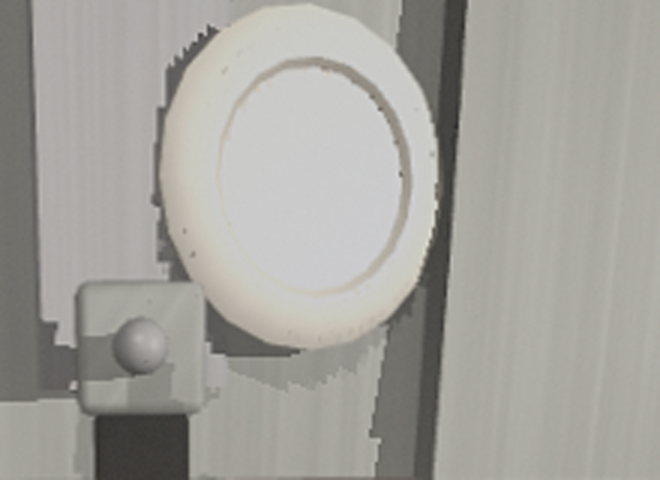

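The disc is riding up the blade: its near rim is raised, its foot is at the step, and the force is about 2 N. The sleeve square at (140,345) stays clear of it. Continuing.

```bash
python3 -m creep '[[[0.3,-2.5,0,0,0,0,-1],[0.3,-2.5,0,0,0,0,-1],[0.3,-2.5,0,0,0,0,-1]]]';python3 go.py 30 1.2 -10; python3 -m creep '[[[0.3,-2.5,0,0,0,0,-1],[0.3,-2.5,0,0,0,0,-1],[0.3,-2.5,0,0,0,0,-1]]]';python3 go.py 22 1.2 -10; python3 -c "
from h import *
s=grab('scene','s8');t=grab('wrist','w8')
crop(s,310,140,390,200,10,'s8c',1.5);crop(t,230,0,450,160,3,'w8c',1)
"
```

```text
clock: 8.88
eef_pos: [0.4585, 0.1432, 0.0532]
tool_rot: [170.2, -0.1, 7.0]
ft_force: [-0.5, 1.4, -0.9]
opening: 0.0134
clock 8.88 edge now y,z mm [37.06  1.19] gripx -109.9 rpy [-9.84 -0.09  0.07] F nest [-0.3   1.41 -0.93]
d mm [ 0.7 -6.9 -0.1] rot [-0.003  0.001 -0.001] tcp [0.4592 0.1363 0.0532]
unit 1mm ey= [-0.121  0.993  0.   ]  0.1rad ex= [0.0993 0.0121 0.    ]
clock: 9.13
eef_pos: [0.4594, 0.1347, 0.0532]
tool_rot: [170.1, -0.1, 7.0]
ft_force: [-0.9, 2.6, -1.4]
opening: 0.0132
clock 9.13 edge now y,z mm [28.48  1.18] gripx -110.0 rpy [-9.86 -0.08  0.07] F nest [-0.62  2.74 -1.43]
d mm [ 0.7 -6.3 -0. ] rot [-0.003  0.001 -0.001] tcp [0.4601 0.1283 0.0532]
unit 1mm ey= [-0.121  0.993  0.   ]  0.1rad ex= [0.0993 0.0121 0.    ]
```

View pics/s8c.png

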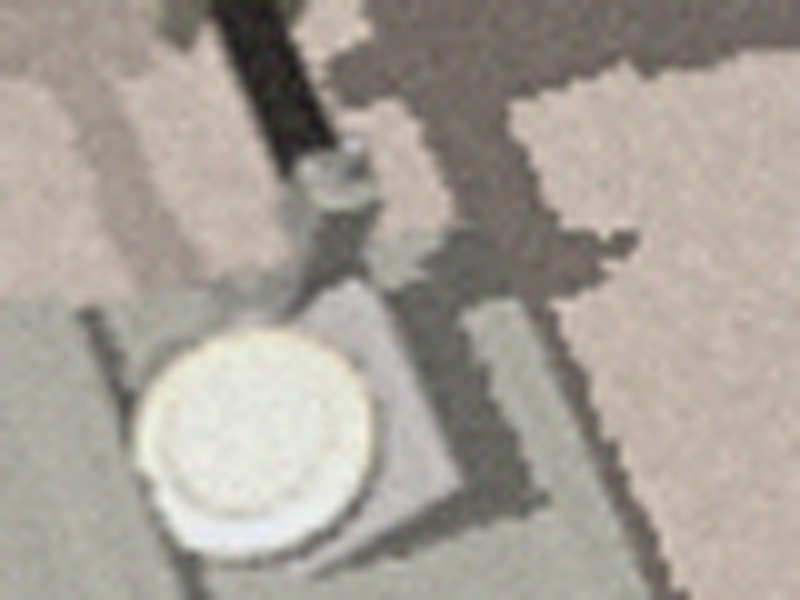

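View pics/w8c.png

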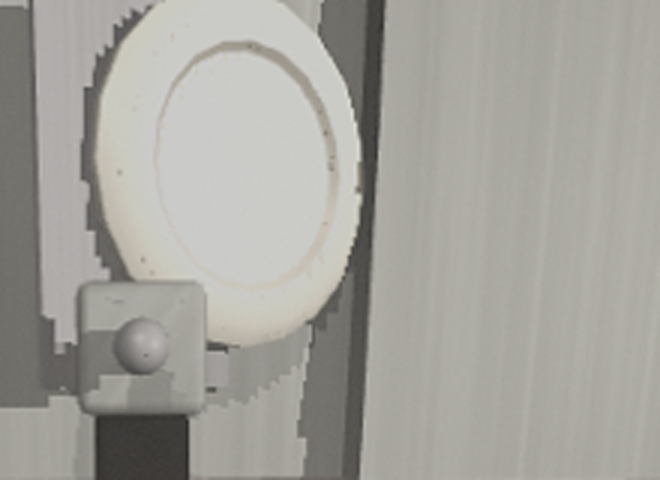

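The disc is tilted about 20°, with its foot still at the step. The disc's near rim (spatula x≈79) would come close to the neck at x=78, so I'll draw the spatula back about 6 mm while advancing.

```bash
python3 -m creep '[[[-1.2,-2,0,0,0,0,-1],[-1.2,-2,0,0,0,0,-1],[-1.2,-2,0,0,0,0,-1]]]';python3 go.py 16 1.2 -10 -116; python3 -m creep '[[[-1.2,-2.2,0,0,0,0,-1],[-1.2,-2.2,0,0,0,0,-1]]]';python3 go.py 12 1.2 -10 -116; python3 -c "
from h import *
s=grab('scene','s9');t=grab('wrist','w9')
crop(s,310,140,390,200,10,'s9c',1.5);crop(t,230,0,450,160,3,'w9c',1)
"
```

```text
clock: 9.48
eef_pos: [0.456, 0.1281, 0.0533]
tool_rot: [170.1, -0.1, 7.0]
ft_force: [-0.5, 0.3, -1.3]
opening: 0.0136
clock 9.48 edge now y,z mm [22.35  1.22] gripx -114.2 rpy [-9.87 -0.11  0.04] F nest [-0.48  0.31 -1.34]
d mm [-1.1 -6.4 -0.1] rot [-0.003  0.002 -0.001] tcp [0.4549 0.1217 0.0532]
unit 1mm ey= [-0.121  0.993  0.   ]  0.1rad ex= [0.0993 0.0121 0.    ]
clock: 9.65
eef_pos: [0.4533, 0.1233, 0.0533]
tool_rot: [170.1, -0.1, 7.0]
ft_force: [-0.4, 1.3, -1.3]
opening: 0.013
clock 9.65 edge now y,z mm [17.91  1.23] gripx -117.5 rpy [-9.87 -0.1   0.05] F nest [-0.28  1.38 -1.31]
d mm [ 2.1 -5.6 -0.1] rot [-0.002  0.002 -0.001] tcp [0.4554 0.1177 0.0532]
unit 1mm ey= [-0.121  0.993  0.   ]  0.1rad ex= [0.0993 0.0121 0.    ]
```

View pics/s9c.png

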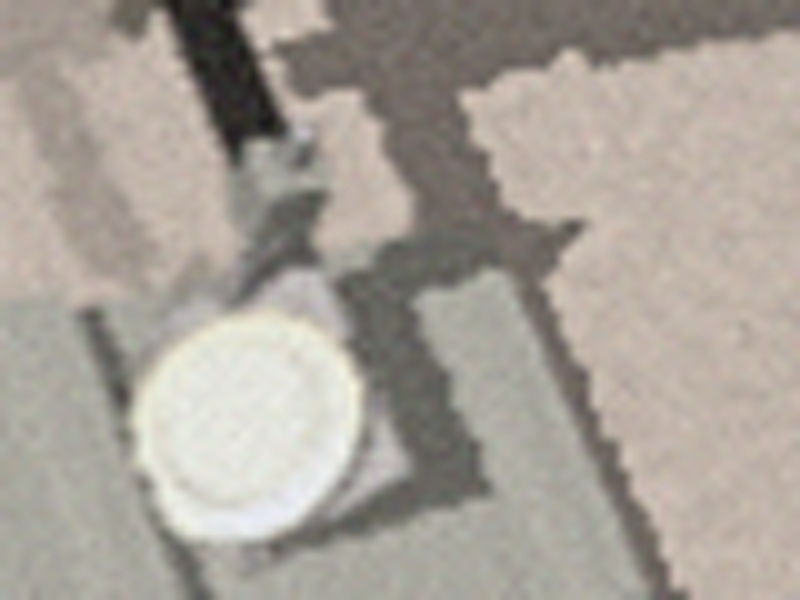

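View pics/w9c.png

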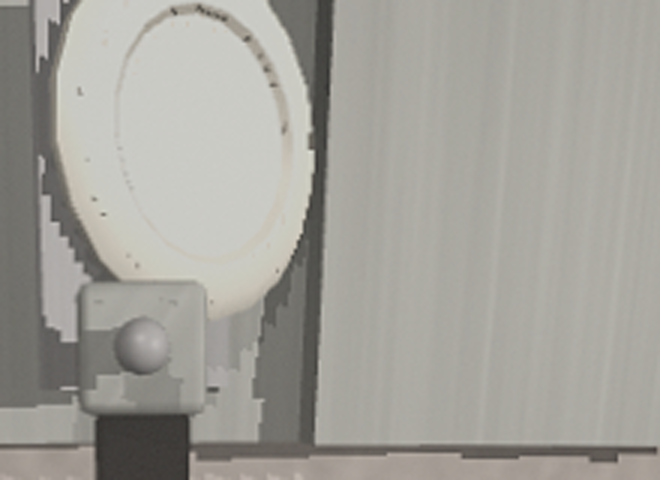

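The foot has stayed at the step and the blade is almost fully under. A little further, then I'll roll about the lower edge.

```bash
sed -i 's/"gx":-110/"gx":-117/' nest.json; python3 -m creep '[[[0.2,-2.2,0.2,0,0,0,-1],[0.2,-2.2,0,0,0,0,-1],[0.2,-2.2,0.2,0,0,0,-1]]]';python3 go.py 8 1.6 -10; for p in 0 10 20 30 40; do python3 - $p <<'E'
import sys,subprocess
print(sys.argv[1],subprocess.run(["python3","go.py","9","2.5",sys.argv[1]],capture_output=True,text=True).stdout.splitlines()[1])
E
done
```

```text
clock: 10.0
eef_pos: [0.4534, 0.1163, 0.0536]
tool_rot: [170.1, -0.1, 7.0]
ft_force: [0.3, -0.4, -1.2]
opening: 0.0138
clock 10.00 edge now y,z mm [10.91  1.59] gripx -118.2 rpy [-9.87 -0.06  0.05] F nest [ 0.27 -0.45 -1.2 ]
d mm [ 1.5 -2.7 -0. ] rot [-0.002  0.001 -0.001] tcp [0.4549 0.1136 0.0536]
unit 1mm ey= [-0.121  0.993  0.   ]  0.1rad ex= [0.0993 0.0121 0.    ]
0 d mm [ 2.3 -8.8  4.6] rot [ 0.171  0.022 -0.001] tcp [0.4556 0.1074 0.0582]
10 d mm [  3.2 -16.5   7. ] rot [ 0.344  0.043 -0.001] tcp [0.4566 0.0998 0.0606]
20 d mm [  4.2 -24.5   8. ] rot [ 0.517  0.064 -0.001] tcp [0.4575 0.0918 0.0617]
30 d mm [  5.2 -32.5   7.7] rot [ 0.691  0.085 -0.   ] tcp [0.4585 0.0838 0.0613]
40 d mm [  6.1 -40.4   5.9] rot [ 0.864  0.107 -0.   ] tcp [0.4595 0.0759 0.0595]
```

```bash
python3 -m creep '[[[0.6,-4,2.5,0.085,0.011,0,-1],[0.6,-4.2,2.1,0.085,0.011,0,-1]]]';python3 go.py 9 2.5 10; python3 -c "
from h import *
t=grab('wrist','w10');s=grab('scene','s10')
crop(t,200,0,450,200,3,'w10c',1);crop(s,310,140,390,200,10,'s10c',1.5)
"
```

```text
clock: 10.17
eef_pos: [0.4537, 0.1109, 0.0578]
tool_rot: [-179.9, 0.0, 7.4]
ft_force: [-1.0, 0.1, -2.6]
opening: 0.0134
clock 10.17 edge now y,z mm [12.75  2.11] gripx -118.5 rpy [0.11 0.01 0.49] F nest [-1.03  0.18 -2.64]
d mm [  2.8 -11.1   2.8] rot [ 0.171  0.021 -0.009] tcp [0.4566 0.0998 0.0606]
unit 1mm ey= [-0.121  0.993  0.   ]  0.1rad ex= [0.0993 0.0121 0.    ]
```

View pics/s10c.png

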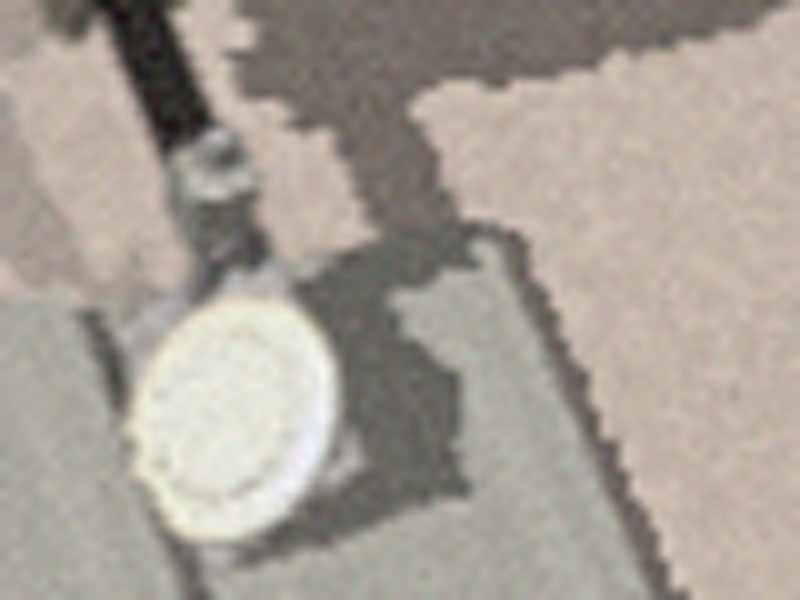

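View pics/w10c.png

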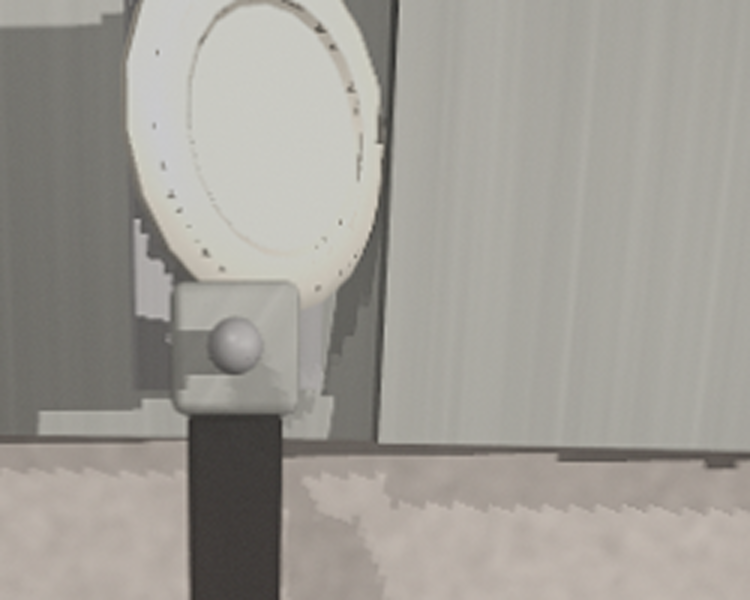

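The disc is well raised (about 35–40°), with its foot at the step. Continuing the roll.

```bash
python3 -m creep '[[[1.2,-5.5,1.4,0.085,0.011,-0.004,-1],[1.2,-5.5,1.2,0.085,0.011,-0.004,-1]]]';python3 go.py 9 2.5 20
```

```text
clock: 10.43
eef_pos: [0.4554, 0.0995, 0.0608]
tool_rot: [-170.1, 0.2, 6.8]
ft_force: [-0.6, 0.2, -3.3]
opening: 0.0137
clock 10.43 edge now y,z mm [8.75 2.71] gripx -118.2 rpy [ 9.86  0.18 -0.2 ] F nest [-0.56  0.28 -3.31]
d mm [ 2.2 -7.7  0.9] rot [0.176 0.018 0.003] tcp [0.4575 0.0918 0.0617]
unit 1mm ey= [-0.121  0.993  0.   ]  0.1rad ex= [0.0993 0.0121 0.    ]
```

```bash
python3 -m creep '[[[1,-3.4,1.7,0.086,0.01,0.002,-1],[1,-3.4,1.7,0.086,0.01,0.001,-1]]]';python3 go.py 10 8 25;python3 -c "
from h import *
t=grab('wrist','w11');s=grab('scene','s11')
crop(t,200,0,450,200,3,'w11c',1);crop(s,300,130,390,200,9,'s11c',1.5)
"
```

```text
clock: 10.6
eef_pos: [0.4569, 0.0932, 0.0648]
tool_rot: [-160.0, 0.1, 7.0]
ft_force: [0.1, 0.2, -2.1]
opening: 0.0133
clock 10.60 edge now y,z mm [10.44  5.67] gripx -117.4 rpy [19.98  0.15  0.08] F nest [ 0.18  0.23 -2.11]
d mm [ 1.  -4.4  2.3] rot [ 0.087  0.008 -0.002] tcp [0.4579 0.0888 0.0672]
unit 1mm ey= [-0.121  0.993  0.   ]  0.1rad ex= [0.0993 0.0121 0.    ]
```

View pics/s11c.png

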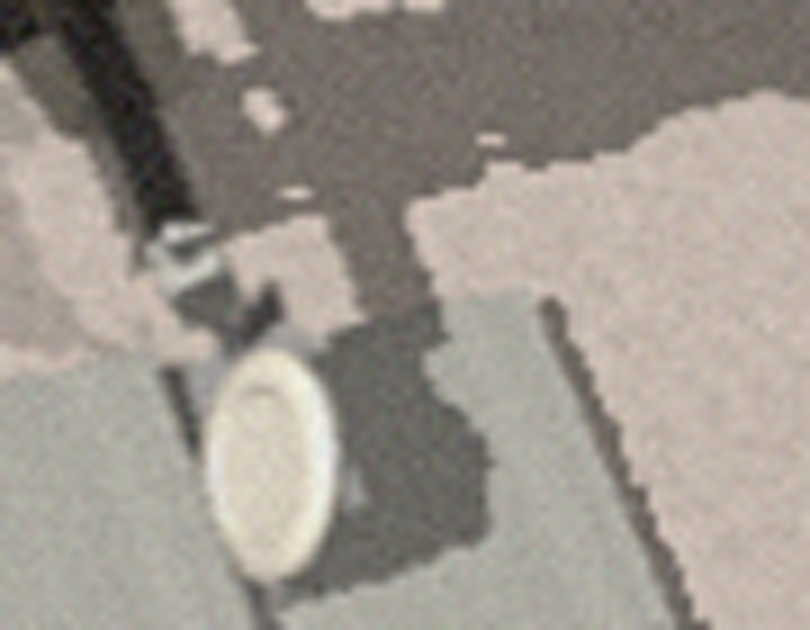

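View pics/w11c.png

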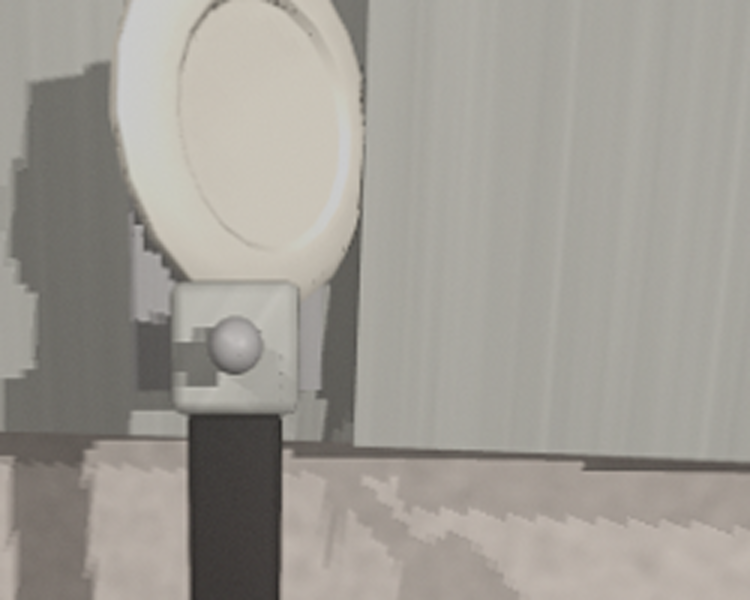

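Disc tilt is about 60°. I'll keep rolling while raising the edge, and draw the spatula back 5 mm so the sleeve clears the falling disc.

```bash
sed -i 's/"gx":-117/"gx":-122/' nest.json; python3 go.py 11 13 30
```

```text
clock 10.70 edge now y,z mm [7.93 4.59] gripx -117.2 rpy [19.9   0.29 -0.23] F nest [-0.24  1.   -1.23]
d mm [-4.1 -5.6  8. ] rot [0.176 0.016 0.004] tcp [0.4533 0.0851 0.0718]
unit 1mm ey= [-0.121  0.993  0.   ]  0.1rad ex= [0.0993 0.0121 0.    ]
```

```bash
python3 -m creep '[[[-1.4,-1.9,2.7,0.058,0.005,0.002,-1],[-1.4,-1.9,2.7,0.058,0.005,0.001,-1],[-1.4,-1.9,2.7,0.058,0.005,0.001,-1]]]';python3 go.py 11 22 30
```

```text
clock: 10.95
eef_pos: [0.4503, 0.0867, 0.0711]
tool_rot: [-150.4, 0.5, 7.1]
ft_force: [-0.1, 0.3, -1.2]
opening: 0.0135
clock 10.95 edge now y,z mm [12.59 12.27] gripx -124.7 rpy [29.63  0.46  0.12] F nest [-0.04  0.36 -1.22]
d mm [ 3.1 -1.5  9.7] rot [ 0.007 -0.007 -0.002] tcp [0.4533 0.0851 0.0808]
unit 1mm ey= [-0.121  0.993  0.   ]  0.1rad ex= [0.0993 0.0121 0.    ]
```

```bash
python3 -m creep '[[[0,0,3.5,0,-0.004,0,-1],[0,0,3.5,0,0,0,-1],[0,0,3,0,0,0,-1]]]';python3 go.py 8 25 30;python3 -c "
from h import *
t=grab('wrist','w12');s=grab('scene','s12')
crop(t,200,0,450,200,3,'w12c',1);crop(s,300,130,390,200,9,'s12c',1.5)
"
```

```text
clock: 11.2
eef_pos: [0.4478, 0.0864, 0.0793]
tool_rot: [-150.8, 0.8, 7.0]
ft_force: [-0.2, 0.4, -2.8]
opening: 0.0136
clock 11.20 edge now y,z mm [12.32 20.44] gripx -127.1 rpy [2.922e+01 8.400e-01 1.000e-02] F nest [-0.16  0.4  -2.83]
d mm [ 5.9 -4.3  4.5] rot [ 0.015 -0.013 -0.   ] tcp [0.4537 0.0822 0.0838]
unit 1mm ey= [-0.121  0.993  0.   ]  0.1rad ex= [0.0993 0.0121 0.    ]
```

View pics/s12c.png

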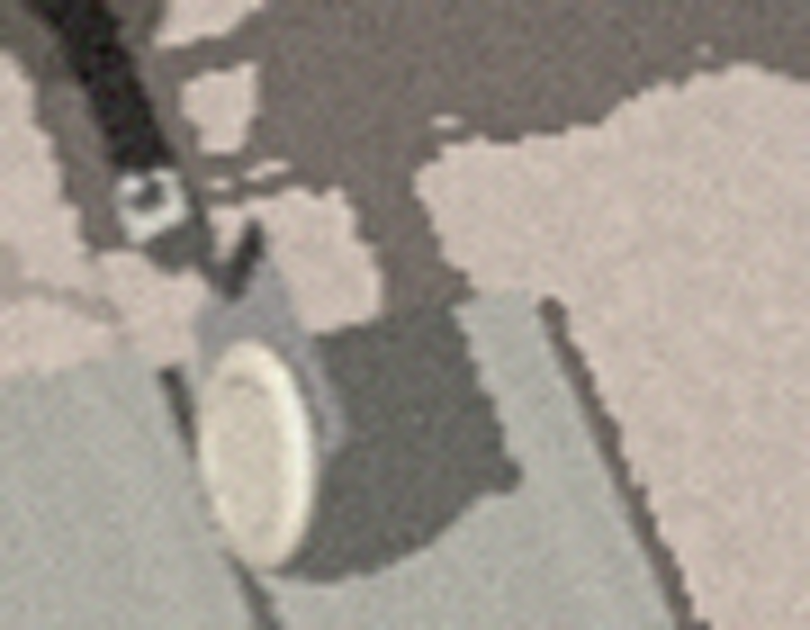

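View pics/w12c.png

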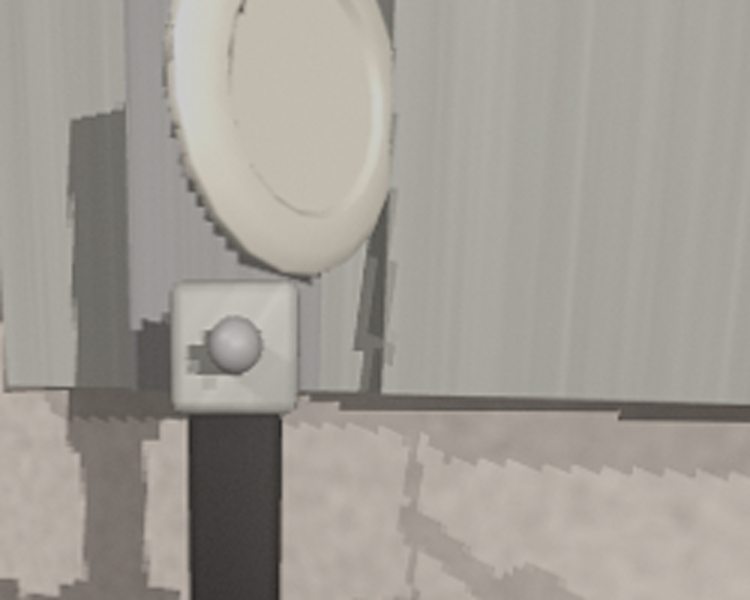

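Disc tilt is about 68°, foot behind the step, sleeve clear of the disc. Now I'll raise a little more and push it over slowly with the blade.

```bash
python3 -m creep '[[[2,-1,3,0.01,-0.012,0,-1],[1.2,-1.5,2,0.03,-0.003,0,-1],[0.4,-1.5,1,0.03,0,0,-1]]]';python3 go.py 6 27 33;python3 -m creep '[[[0.4,-1.5,0,0,0,0,-1],[0.4,-1.5,0,0,0,0,-1]]]';python3 go.py 6 27 33;python3 -c "
from h import *
s=grab('scene','s13')
crop(s,300,130,390,200,9,'s13c',1.5)
"
```

```text
clock: 11.55
eef_pos: [0.4514, 0.0857, 0.0875]
tool_rot: [-147.0, -0.9, 7.4]
ft_force: [0.0, 0.3, -1.6]
opening: 0.0133
clock 11.55 edge now y,z mm [14.23 29.14] gripx -124.0 rpy [32.98 -0.86  0.45] F nest [ 0.07  0.3  -1.6 ]
d mm [ 2.8 -8.  -2.1] rot [-0.001  0.015 -0.008] tcp [0.4542 0.0778 0.0854]
unit 1mm ey= [-0.121  0.993  0.   ]  0.1rad ex= [0.0993 0.0121 0.    ]
clock: 11.72
eef_pos: [0.4523, 0.0826, 0.0878]
tool_rot: [-147.1, -0.9, 7.4]
ft_force: [-1.6, 0.4, -1.4]
opening: 0.0133
clock 11.72 edge now y,z mm [11.   29.43] gripx -123.4 rpy [32.94 -0.9   0.46] F nest [-1.58  0.58 -1.44]
d mm [ 1.9 -4.9 -2.4] rot [-0.001  0.016 -0.008] tcp [0.4542 0.0778 0.0854]
unit 1mm ey= [-0.121  0.993  0.   ]  0.1rad ex= [0.0993 0.0121 0.    ]
```

View pics/s13c.png

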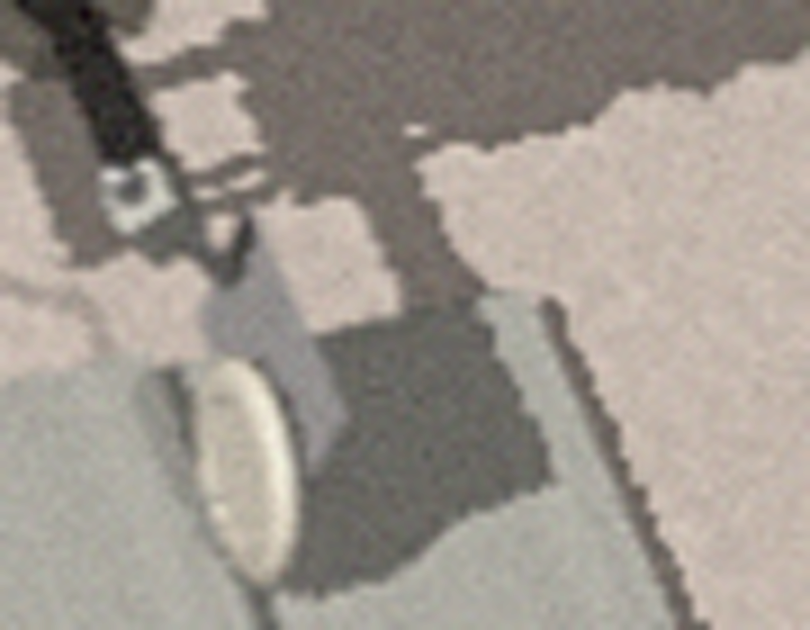

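The disc is near 78° and still leaning on the blade. I'll keep pushing gently.

```bash
python3 -m creep '[[[0.4,-1.5,-0.5,0,0.008,-0.004,-1],[0.3,-1.5,-0.3,0,0.005,-0.003,-1]]]';python3 go.py;python3 -m creep '[[[0.2,-1.5,0,0,0,0,-1],[0.2,-1.5,0,0,0,0,-1]]]';python3 go.py;python3 -c "
from h import *
s=grab('scene','s14')
crop(s,300,130,390,200,9,'s14c',1.5)
"
```

```text
clock: 11.93
eef_pos: [0.4532, 0.0795, 0.0872]
tool_rot: [-147.1, -0.2, 7.0]
ft_force: [0.4, 0.4, -1.2]
opening: 0.0137
clock 11.93 edge now y,z mm [ 7.75 28.83] gripx -122.8 rpy [32.92 -0.15  0.05] F nest [ 0.49  0.38 -1.21]
clock: 12.1
eef_pos: [0.4538, 0.0763, 0.0873]
tool_rot: [-147.1, -0.1, 7.0]
ft_force: [-1.1, 0.1, -0.6]
opening: 0.0136
clock 12.10 edge now y,z mm [ 4.49 28.83] gripx -122.6 rpy [32.86 -0.14  0.06] F nest [-1.08  0.25 -0.59]
```

View pics/s14c.png

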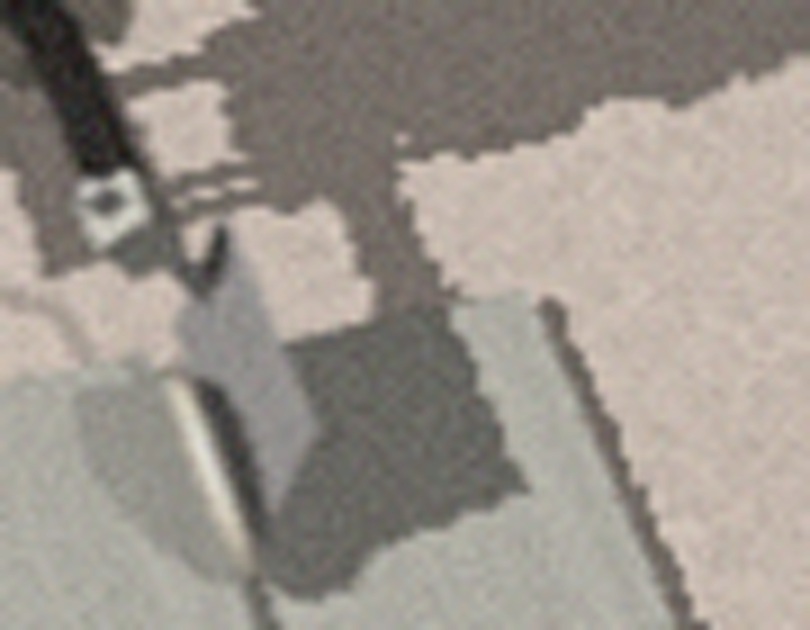

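The disc is upright to slightly past vertical. Pushing a little more so it tips.

```bash
python3 -m creep '[[[0.1,-1.5,0,0,0,0,-1],[0.1,-1.5,0,0,0,0,-1]]]';python3 go.py;python3 -c "
from h import *
s=grab('scene','s15')
crop(s,300,130,390,200,9,'s15c',1.5)
"
```

```text
clock: 12.32
eef_pos: [0.4542, 0.0729, 0.0872]
tool_rot: [-147.2, -0.2, 7.0]
ft_force: [-0.8, -0.5, -1.6]
opening: 0.0132
clock 12.32 edge now y,z mm [ 1.   28.76] gripx -122.6 rpy [32.83 -0.15  0.06] F nest [-0.85 -0.39 -1.58]
```

View pics/s15c.png

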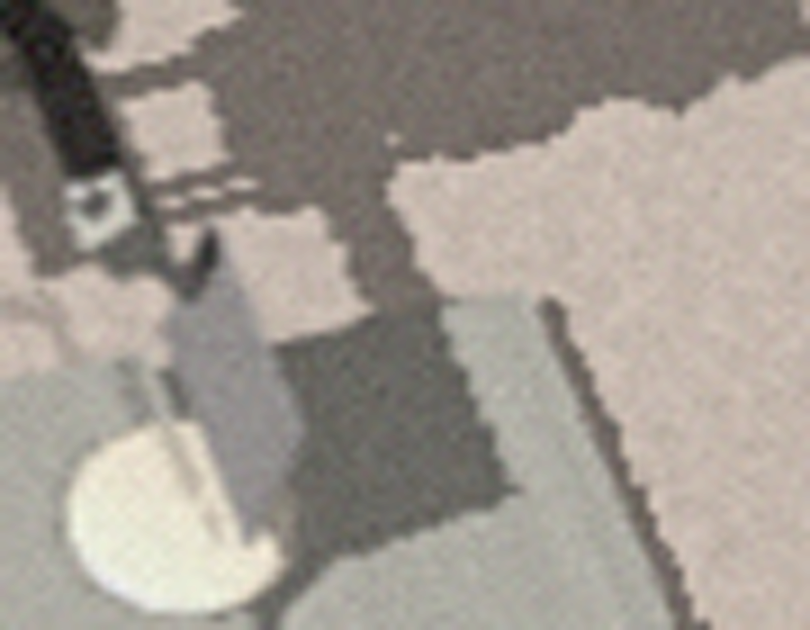

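The disc has tipped over onto the landing, plain face up. I'll draw the blade away to +y and up, then check.

```bash
python3 -m creep '[[[-1,8,8,0,0,0,-1],[-2,15,15,-0.05,-0.006,0,-1],[-2,15,20,-0.1,-0.012,0,-1],[0,0,30,-0.1,-0.012,0,-1],[0,0,20,-0.1,-0.012,0,-1]]]';python3 -m creep '[[[0,0,10,-0.1,-0.012,0,-1],[0,0,5,-0.1,-0.012,0,-1]]]';python3 go.py;python3 -c "
from h import *
s=grab('scene','s16');t=grab('top','t16')
crop(s,260,140,390,230,6,'s16c',1.5);crop(t,170,190,290,275,6,'t16c',1.5)
"
```

```text
clock: 12.78
eef_pos: [0.4467, 0.1096, 0.1794]
tool_rot: [-167.6, 0.4, 6.0]
ft_force: [1.2, 1.2, -1.5]
opening: 0.014
clock: 12.95
eef_pos: [0.4481, 0.1107, 0.2016]
tool_rot: [-179.6, -0.5, 5.8]
ft_force: [-0.5, -0.3, -2.6]
opening: 0.0136
clock 12.95 edge now y,z mm [ 13.37 145.8 ] gripx -124.2 rpy [ 0.35 -0.51 -1.12] F nest [-0.48 -0.21 -2.58]
```

View pics/s16c.png

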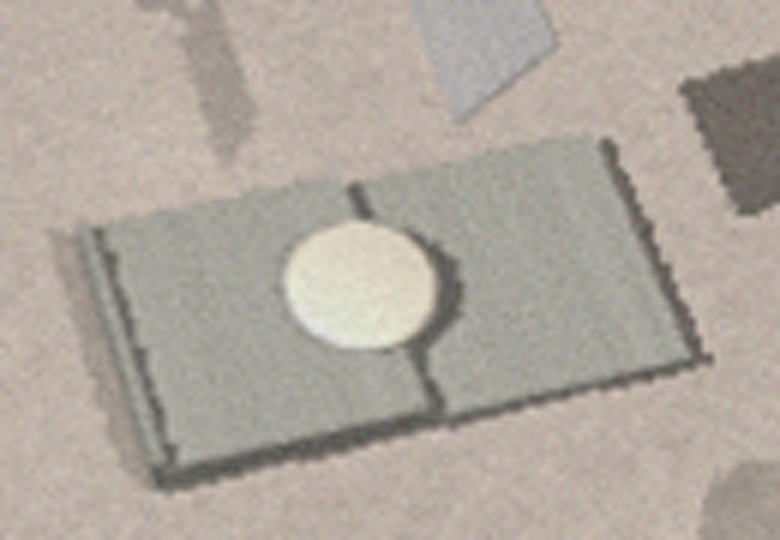

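View pics/t16c.png

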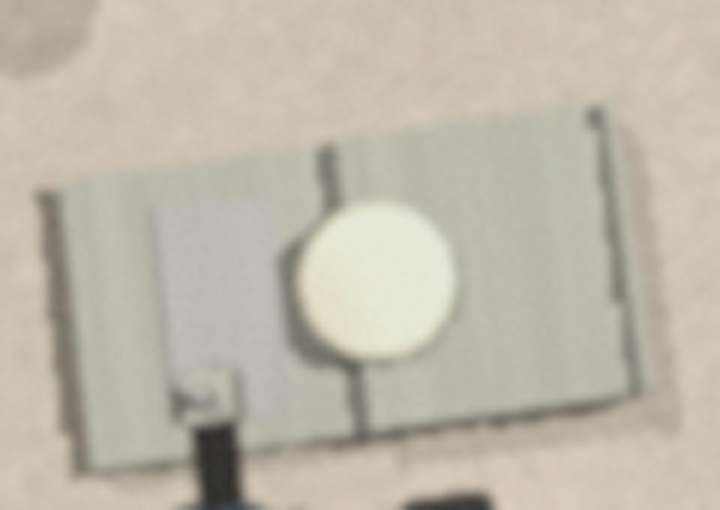

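The disc lies plain face up on the landing. The top crop shows it centred at (378,281) with the step at x≈348 there; the scene crop puts it at (360,286). I'll check position and flatness.

```bash
cat > dc.py <<'E'
from h import *
exec(open("bl.py").read().split("for n in")[0])
def chk(tn,sn,tc,sc,kt,ks,to,so):
    t=load(tn);s=load(sn);T=np.array(tc)/kt-(.5-.5/kt)+to;S=np.array(sc)/ks-(.5-.5/ks)+so
    print("top",nf(onz(t,[T],.0278)),"scene",nf(onz(s,[S],.0278)),"tri",nf(tri(t,T,s,S)[0][None]))
    for n,d in(("t",t),("s",s)):
        w=nf(cloud(d).reshape(-1,3));c=nf(onz(t,[T],.0278))[0]
        m=np.hypot(w[:,0]-c[0],w[:,1]-c[1])<24;q=w[m]
        A=np.c_[q[:,0]-c[0],q[:,1]-c[1],np.ones(len(q))];co=np.linalg.lstsq(A,q[:,2],rcond=None)[0];print(n,"tilt rad",np.hypot(co[0],co[1]).round(3),"z",co[2].round(2),len(q))
chk("t16","s16",(378,281),(360,286),6,6,[170,190],[260,140])
E
python3 dc.py
```

```text
top [[ -0.6 -11.3  15.1]] scene [[-0.6 -9.2 15.1]] tri [[ -0.4 -10.4  15.8]]
t tilt rad 0.183 z 18.94 311
s tilt rad 0.649 z 22.43 256
```

```bash
cat >> dc.py <<'E'
for n in ("t16","s16"):
    d=load(n);w=nf(cloud(d).reshape(-1,3));im=d["img"].reshape(-1,3).astype(int)
    m=(np.hypot(w[:,0]+.5,w[:,1]+10.5)<25)&(w[:,2]>12)&(w[:,2]<25);q=w[m]
    for _ in range(5):
        A=np.c_[q[:,0],q[:,1]+10.5,np.ones(len(q))];co=np.linalg.lstsq(A,q[:,2],rcond=None)[0];e=abs(A@co-q[:,2]);q=q[e<3*np.median(e)+.3]
    print(n,co,len(q),m.sum(), np.percentile(w[m][:,2],[5,50,95]))
E
python3 dc.py
```

```text
top [[ -0.6 -11.3  15.1]] scene [[-0.6 -9.2 15.1]] tri [[ -0.4 -10.4  15.8]]
t tilt rad 0.183 z 18.94 311
s tilt rad 0.649 z 22.43 256
t16 [ 0.  -0.  17.7] 325 333 [14.4 17.8 20.8]
s16 [ 0.  -0.  18.3] 262 272 [15.7 18.3 20.9]
```

The disc is flat (top face 17.7–18.3 mm above the seat, no slope), centred about 10 mm beyond the step and 0.5 mm off the middle. Now I'll return the spatula.

```bash
python3 -m creep '[[[2,-15,0,0,0,-0.06,-1],[3,-25,1,0,0,-0.06,-1],[4,-30,2,0,0,-0.06,-1]]]';python3 -c "
from h import *
grab('wrist','w17')"; python3 -m creep '[[[4,-34,3,0,0,-0.06,-1],[4,-34,3,0,0,-0.06,-1],[4,-34,3,0,0,-0.04,-1],[4,-34,3,0,0,0,-1],[4,-34,3,0,0,0,-1]]]'
```

```text
clock: 13.3
eef_pos: [0.452, 0.0506, 0.2031]
tool_rot: [-178.8, -0.2, -3.5]
ft_force: [0.8, -0.2, -2.0]
opening: 0.0134
clock: 13.77
eef_pos: [0.4674, -0.1258, 0.2142]
tool_rot: [-177.9, 0.5, -13.4]
ft_force: [0.3, 0.8, -1.3]
opening: 0.014
```

View pics/w17.png

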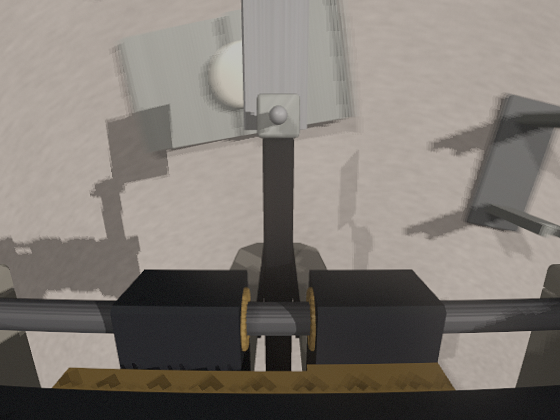

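The spatula hasn't shifted in the hand: the sleeve is at (279,115), as at the lift. I'll align over the cradle.

```bash
cat > home.py <<'E'
from station import r
import numpy as np,sys
from scipy.spatial.transform import Rotation as Ro
s=r.sense();Rt=Ro.from_euler("xyz",[179.8,-0.2,-13.3],degrees=True);Rm=Ro.from_euler("xyz",s["tool_rot"],degrees=True)
print("clock %.2f"%s["clock"],"d mm",((np.array([.469,-.2179,float(sys.argv[1])])-s["eef_pos"])*1000).round(1),"rot",(Rt*Rm.inv()).as_rotvec().round(3),"F",s["ft_force"].round(1),s["opening"])
E
python3 home.py 0.12; python3 -m creep '[[[1,-28,-5,-0.02,0,0,-1],[0,-28,-8,-0.015,-0.005,0,-1],[0,-20,-15,0,0,0,-1],[0,-10,-15,0,0,0,-1],[0,0,0,0,0,0,-1]]]';python3 home.py 0.12
```

```text
clock 13.77 d mm [  1.6 -92.1 -94.2] rot [-0.041 -0.004  0.001] F [ 0.3  0.8 -1.3] 0.013990658394028214
clock: 14.18
eef_pos: [0.4647, -0.2241, 0.1664]
tool_rot: [-179.1, -0.0, -14.1]
ft_force: [-0.0, 0.7, -2.0]
opening: 0.0131
clock 14.18 d mm [  4.3   6.2 -46.4] rot [-0.019  0.002  0.014] F [-0.   0.7 -2. ] 0.013136841008869138
```

```bash
python3 -m creep '[[[3,5,-12,-0.018,0.002,0.012,-1],[1,1,-15,0,0,0,-1],[0,0,-12,0,0,0,-1]]]';python3 home.py 0.095;python3 -m creep '[[[0,0,0,0,0,0,-1]]]';python3 home.py 0.095
```

```text
clock: 14.43
eef_pos: [0.4672, -0.2188, 0.1268]
tool_rot: [-179.7, -0.1, -13.8]
ft_force: [0.7, -0.5, -2.0]
opening: 0.0137
clock 14.43 d mm [  1.8   0.9 -31.8] rot [-0.008  0.     0.008] F [ 0.7 -0.5 -2. ] 0.013732376894004606
clock: 14.52
eef_pos: [0.4653, -0.2169, 0.1245]
tool_rot: [-179.5, 0.2, -13.8]
ft_force: [-1.2, 0.5, -1.3]
opening: 0.0134
clock 14.52 d mm [  3.7  -1.  -29.5] rot [-0.014 -0.004  0.009] F [-1.2  0.5 -1.3] 0.013381329806216492
```

```bash
python3 -m creep '[[[2,-0.5,-8,-0.008,-0.002,0.006,-1],[1,0,-7,-0.003,0,0,-1],[0,0,-5,0,0,0,-1]]]';python3 home.py 0.078
```

```text
clock: 14.77
eef_pos: [0.4687, -0.2168, 0.105]
tool_rot: [-180.0, -0.2, -13.5]
ft_force: [-0.0, -0.4, -1.9]
opening: 0.0135
clock 14.77 d mm [  0.3  -1.1 -27. ] rot [-0.004  0.     0.003] F [-0.  -0.4 -1.9] 0.013536929749764823
```

```bash
python3 -m creep '[[[0,-1,-6,-0.003,0,0.002,-1],[0,0,-5,0,0,0,-1],[0,0,-3,0,0,0,-1]]]';python3 home.py 0.0714; python3 -c "
from h import *
w=grab('wrist','w18');s=grab('scene','s18');crop(s,150,110,240,215,5,'s18c',1.6)"
```

```text
clock: 15.02
eef_pos: [0.4691, -0.2175, 0.0901]
tool_rot: [179.9, -0.3, -13.3]
ft_force: [-0.1, 1.0, -1.5]
opening: 0.0136
clock 15.02 d mm [ -0.1  -0.4 -18.7] rot [-0.001  0.001  0.   ] F [-0.1  1.  -1.5] 0.013610414248220317
```

View pics/w18.png

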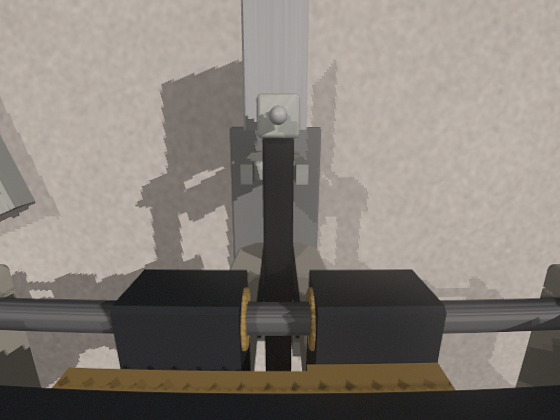

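View pics/s18c.png

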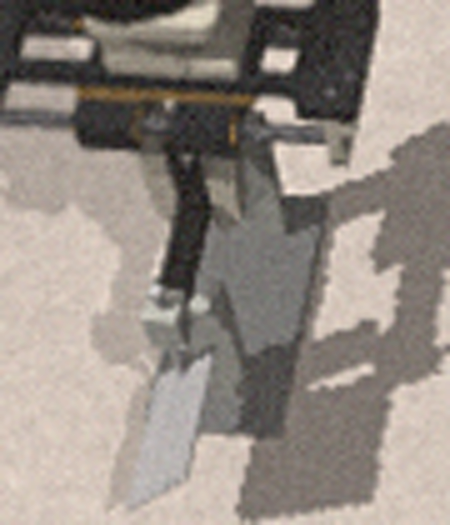

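The handle is directly above the notches (cheeks at columns 246 and 302, handle 278, much as at rest). Lowering.

```bash
python3 -m creep '[[[0,-0.3,-5,0,0,0,-1],[0,0,-5,0,0,0,-1],[0,0,-3,0,0,0,-1]]]';python3 home.py 0.0714; python3 -m creep '[[[0,0,-1.5,0,0,0,-1]]]';python3 home.py 0.0714
```

```text
clock: 15.37
eef_pos: [0.4698, -0.2184, 0.0773]
tool_rot: [179.8, -0.4, -13.3]
ft_force: [-0.0, -0.2, -1.6]
opening: 0.0135
clock 15.37 d mm [-0.8  0.5 -5.9] rot [0.001 0.003 0.   ] F [-0.  -0.2 -1.6] 0.013488201679453655
clock: 15.45
eef_pos: [0.4697, -0.2183, 0.0752]
tool_rot: [179.8, -0.4, -13.3]
ft_force: [-0.3, -0.0, -1.7]
opening: 0.0135
clock 15.45 d mm [-0.7  0.4 -3.8] rot [0.    0.003 0.   ] F [-0.3 -0.  -1.7] 0.01348741083349722
```

```bash
python3 -m creep '[[[-0.4,0.2,-1.5,0,0.002,0,-1]]]';python3 home.py 0.0714; python3 -m creep '[[[0,0,-1,0,0,0,-1]]]';python3 home.py 0.0714;
```

```text
clock: 15.53
eef_pos: [0.4692, -0.2181, 0.0735]
tool_rot: [179.8, -0.2, -13.3]
ft_force: [-0.5, -0.5, -1.8]
opening: 0.0133
clock 15.53 d mm [-0.2  0.2 -2.1] rot [0.    0.001 0.001] F [-0.5 -0.5 -1.8] 0.013303213097240887
clock: 15.62
eef_pos: [0.4691, -0.218, 0.0722]
tool_rot: [179.8, -0.2, -13.3]
ft_force: [0.6, 0.3, -1.1]
opening: 0.0138
clock 15.62 d mm [-0.1  0.1 -0.8] rot [-0.     0.     0.001] F [ 0.6  0.3 -1.1] 0.013784314220690864
```

```bash
python3 -m creep '[[[0,0,-0.6,0,0,0,-1]]]';python3 home.py 0.0714; python3 -m creep '[[[0,0,-0.4,0,0,0,-1]]]';python3 home.py 0.0714
```

```text
clock: 15.7
eef_pos: [0.4691, -0.218, 0.0715]
tool_rot: [179.8, -0.2, -13.3]
ft_force: [-1.0, 0.7, 0.7]
opening: 0.0134
clock 15.70 d mm [-0.1  0.1 -0.1] rot [-0. -0.  0.] F [-1.   0.7  0.7] 0.013354679260916403
clock: 15.78
eef_pos: [0.4691, -0.218, 0.0714]
tool_rot: [179.8, -0.2, -13.3]
ft_force: [-2.5, 1.3, 6.5]
opening: 0.0132
clock 15.78 d mm [-0.1  0.1  0. ] rot [-0. -0.  0.] F [-2.5  1.3  6.5] 0.013174764495908296
```

It's seated: the force came up at the original height. Opening the gripper.

```bash
python3 -m creep '[[[0,0,0.3,0,0,0,-0.5],[0,0,0,0,0,0,-0.3],[0,0,0,0,0,0,0],[0,0,0,0,0,0,1],[0,0,0,0,0,0,1]]]';python3 home.py 0.0714; python3 -m creep '[[[0,0,0,0,0,0,1],[0,0,0,0,0,0,1],[0,0,0,0,0,0,1],[0,0,0,0,0,0,1],[0,0,0,0,0,0,1]]]';python3 home.py 0.0714
```

```text
clock: 16.2
eef_pos: [0.4704, -0.2189, 0.0729]
tool_rot: [179.7, -0.4, -13.3]
ft_force: [0.6, 0.2, -0.3]
opening: 0.0421
clock 16.20 d mm [-1.4  1.  -1.5] rot [0.002 0.003 0.001] F [ 0.6  0.2 -0.3] 0.04211842941708
clock: 16.62
eef_pos: [0.4705, -0.219, 0.073]
tool_rot: [179.7, -0.4, -13.3]
ft_force: [-0.3, 0.2, 0.1]
opening: 0.0754
clock 16.62 d mm [-1.5  1.1 -1.6] rot [0.002 0.003 0.001] F [-0.3  0.2  0.1] 0.07537978603226626
```

Opening is wide enough, so I'll rise straight up and check everything.

```bash
python3 -m creep '[[[0,0,10,0,0,0,1],[0,0,25,0,0,0,1],[0,0,35,0,0,0,1],[0,0,35,0,0,0,1],[-5,0,30,0,0,0,1]]]';python3 -m creep '[[[-20,0,15,0,0,0,1],[-20,0,5,0,0,0,1],[0,0,0,0,0,0,1]]]'; python3 -c "
from h import *
w=grab('wrist','w19');s=grab('scene','s19');t=grab('top','t19')
crop(s,160,110,390,230,3,'s19c',1.6);crop(t,170,190,290,275,6,'t19c',1.5)"
```

```text
clock: 17.03
eef_pos: [0.4603, -0.215, 0.2074]
tool_rot: [-179.9, 0.5, -13.3]
ft_force: [1.2, -0.3, -0.5]
opening: 0.0931
clock: 17.28
eef_pos: [0.4222, -0.2171, 0.2387]
tool_rot: [179.7, -0.3, -13.2]
ft_force: [0.6, 0.9, 0.3]
opening: 0.0932
```

View pics/w19.png

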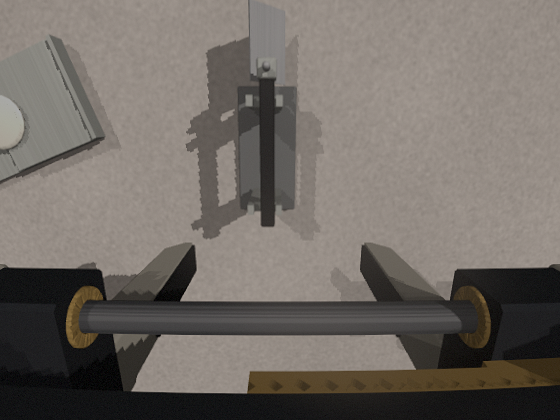

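View pics/t19c.png

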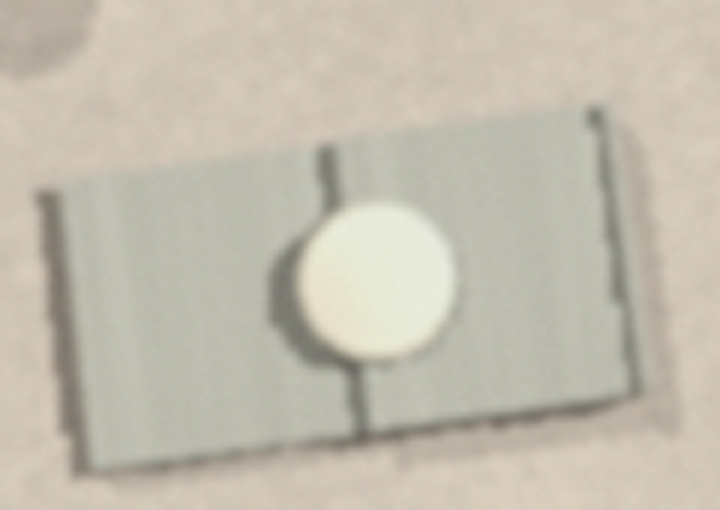

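View pics/s19c.png

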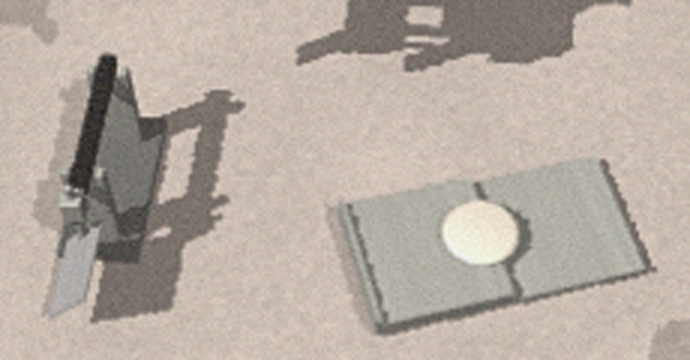

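The spatula is back in both notches and the disc is unchanged, centred in the top crop at (378,281). Last numeric checks are the handle height and pose, the disc, and the bystanders.

```bash
python3 - <<'E'
from h import *
exec(open("bl.py").read().split("for n in")[0])
np.set_printoptions(precision=4,suppress=True)
for n in("top0","t19","scene0","s19"):
    d=load(n);im=d["img"].astype(int);P=cloud(d);v=im.max(2)
    x0,y0,x1,y1=(340,210,385,320) if n[0]=="t" else (165,120,215,220)
    m=np.zeros(v.shape,np.uint8);m[y0:y1,x0:x1]=v[y0:y1,x0:x1]<38
    nn,l,st,c=cv2.connectedComponentsWithStats(m);k=1+st[1:,4].argmax();q=P[l==k];q=q[q[:,2]>.08]
    c0=q.mean(0);u=np.linalg.svd(q-c0)[2][0];print(n,"handle",c0,"z med",np.median(q[:,2]),"axis",u*np.sign(u[0]))
a=load("scene0")["img"].astype(int);b=load("s19")["img"].astype(int);D=abs(a-b).max(2)
for nm,(x0,y0,x1,y1) in dict(dish=(248,260,292,300),beaker=(398,215,440,262),wells=(112,250,182,302)).items(): print(nm,"mean/99pct diff",D[y0:y1,x0:x1].mean(),np.percentile(D[y0:y1,x0:x1],99))
w=nf(cloud(load("t19")).reshape(-1,3));m=(np.hypot(w[:,0]+.5,w[:,1]+10.5)<23)&(w[:,2]>12)&(w[:,2]<25);q=w[m];A=np.c_[q[:,0],q[:,1]+10.5,np.ones(len(q))];print("disc plane",np.linalg.lstsq(A,q[:,2],rcond=None)[0])
E
```

```text
top0 handle [ 0.4666 -0.2156  0.0961] z med 0.09617448014144936 axis [ 0.9725 -0.233  -0.0016]
t19 handle [ 0.4307 -0.152   0.3597] z med 0.36315097793927215 axis [ 0.4276 -0.8799 -0.2073]
scene0 handle [ 0.4685 -0.2141  0.0959] z med 0.09659163296573614 axis [ 0.9736 -0.2281  0.001 ]
s19 handle [ 0.4697 -0.2155  0.0962] z med 0.09674337702690139 axis [ 0.9734 -0.229   0.0004]
dish mean/99pct diff 4.982954545454546 13.0
beaker mean/99pct diff 4.96757852077001 12.0
wells mean/99pct diff 5.081318681318681 12.0
disc plane [ 0.0126 -0.0051 17.7829]
```

The scene camera puts the handle within 2 mm of its starting place, at the same height and level. The top camera's handle view is blocked by the arm. The bystanders haven't moved. Handing in.

```bash
python3 -m creep '[[[0,0,0,0,0,0,1],[0,0,0,0,0,0,1]]]'; python3 -c "
from station import r
print(r.job_done())"
```

```text
clock: 17.6
eef_pos: [0.4246, -0.2165, 0.2349]
tool_rot: [179.9, -0.1, -13.2]
ft_force: [1.4, 0.5, 0.0]
opening: 0.0929
the job is handed in; nothing more can be done
None
```

The disc is turned over and lying hollow face down on the raised landing, and the spatula is back in its cradle. I handed the job in at about 17.6 s; no verdict is reported.

**How it went:** I worked the blade under the disc against the step, rolled it up, tipped it over slowly with the blade, and put the spatula back the way I took it. The wrist-force readings, which vary by about ±1 N, rose by about 4 N when I touched the blade to the nest. They showed about 2–3 N while the blade worked under the disc, and about 8 N when the spatula seated in the cradle.

**Last checks:**
- **Disc:** it lies flat, with its top face 17.8 mm above the seat and a fitted slope of about 0.01 rad. Its centre is about 10 mm beyond the step and less than 1 mm off the nest's middle. The two cameras gave 11.3 mm and 9.2 mm beyond the step; the allowed range is 5 to 90 mm.
- **Spatula:** in the scene camera it is within 2 mm of where it started, at the same height, level, and the same way round.
- **Bystanders:** their pictures are unchanged apart from image noise.

**Checks that failed or disagreed:**
- The first tilt fits of the disc gave 0.18 and 0.65 rad because of stray depth points. With those removed both fits came out flat, and so did a later picture.
- The final check of the handle from the top camera failed because the arm blocked the view, so the spatula's height and level rest on the scene camera's depth alone. The wrist picture also shows it in both notches.

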